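# Tip the miscast parts into the remelt box through its sprung flap

## Robot

A 6-joint arm with a two-finger parallel gripper is mounted at the origin on the work surface. World frame = base frame: x ahead of the robot, y to its left, z up, the work surface at z = 0. Lengths are in m, angles in degrees, forces in N, time in s.
With the tool pointing down it reaches from about 0.3 to 0.75 m from the base axis. Payload 8.5 kg.
Tool frame: the origin (TCP) lies midway between the tips of the shut fingers; the grasp point (between the pads) lies env.tcp_to_grasp behind it (env.tcp_to_grasp is the distance from the TCP to the grasp point, in m); z points along the fingers, y is the direction in which the jaws open and shut (so a half turn about z gives the same grasp; the last joint's range is limited). The gripper opens to 85 mm and grips with 20 to 120 N. Pads are 22 mm wide; open, the fingers measure 114 mm over their backs; the gripper's body (76 mm by 85 mm) begins 54 mm behind the grasp point. The pads swing forward as they close: fully open they stand 13 mm farther back than shut.
Start: joints at [56.878, 21.807, 74.336, -0, 83.858, -12.336], TCP at [0.195, 0.514, 0.231] pointing down, gripper open.
Joint ranges: [-178.18, 178.18], [-50.72, 133.34], [12.68, 142.11], [-81.47, 261.47], [9.98, 163.14], [-165.26, 165.26]. Speed limits (degrees/s): [136.94, 136.94, 180, 180, 180, 180].

## Interface

Orientations are given as a 3x3 rotation matrix whose columns are the frame's x, y, z axes.
In Python, from rig import readout, imaging, job, env gives the robot as it stands.
- The arm moves only by the tool move_arm, never from a script. Its argument "motion" is a list of rows, each a list of 3 entries, a list of its own where there are three numbers: the shift along the tool's x, y, z normalised to -1 to 1, where 1 is 0.02 m, then the turn, a rotation vector about the tool's x, y, z normalised to -1 to 1, where 1 is 120 degrees, then the gripper command: -1 is shut, 1 is fully open, values between are in proportion. In form: [[[tx, ty, tz], [rx, ry, rz], claw], ...]. A call has 1 to 12 rows; each row shifts and turns the pose as measured when the row begins, along the tool's axes as they then stand; what a row does not reach is not made up. A row lasts 1/12 s, in which the tool goes at most 41.7 mm and 7.16 degrees, less where a joint would pass 70% of its speed; a pose out of reach is approached as far as the arm can. A call with a number of a shift or a turn outside -1 to 1 is refused whole. A call with a gripper value outside its range is refused whole. The fingers move at their own pace and stop on an object; "squeeze" is the grip in N (left out, the last holds). Time passes only in rows, so rows that do not move let the fingers close. It gives the time, the measured TCP pose, the force and the opening at its end, in the units of the state.
- readout.observe(): the state, without advancing time (a new reading comes with each control period).
- imaging.get_image(name): name is "scene" or "top"; returns a dict with "img" (420x560x3 uint8, blue, green, red), "fov_y" (degrees; the focal length in pixels is half the picture's height over the tangent of half this angle, whatever the lens; pixels are square), "cx", "cy" (the principal point, pixels), "eye" and "orientation" of the camera in the world. Camera axes: x right, y up, looking along -z (the intrinsics and any distortion apply to the point x, -y, -z); pixel columns grow to the right and rows downward; lengths in m; the calibration is good to about 2 mm. A picture is of the moment at which its call begins. There is no depth.
- job.close_job(): hands the job in, once; it reports no verdict.
The state is a dict: "time_s": time; "q": joint angles; "qvel": joint speeds; "joint_efforts": joint torques, N m; "position": TCP position; "tool_rot": TCP orientation; "ft_force": force on the tool from outside, world axes, zero at the start; "wrist_torque": the same for the moment, N m; "grip_width": finger opening in m.
Only numpy, scipy, OpenCV 4.12 (cv2) and the standard library are available. Lean on these libraries where they do the work, as an engineer would, in place of code of your own. Each camera call takes 0.05 s, during which the arm holds its last target.

## Task

Drop the stray miscast metal wheel lying on the table into the black scoop with the other castings, then take the scoop to the grey steel remelt box, press the sprung flap in its top open with the scoop's lip and tip all four castings inside. Let the flap close again and set the empty scoop down level on top of the narrow wooden stand, leaving the other things on the table where they are.

Things in the scene. Friction and masses are not known exactly. Their poses are not given: they have to be found in the camera images.
- stray_mid (a point): the stray wheel, lying flat and alone on the table beyond the scoop: a miscast metal wheel, a pewter-grey disc 26 mm across and 9 mm thick with a hub ring on its upper face, about 22 g; the point is its centre (4.5 mm above the table at the start)
- wheel_a_mid (a point): a miscast metal wheel, a pewter-grey disc 26 mm across and 9 mm thick with a hub ring on its upper face, about 22 g; the point is its centre; starts flat in the rear right of the scoop
- wheel_b_mid (a point): a miscast metal wheel, a pewter-grey disc 26 mm across and 9 mm thick with a hub ring on its upper face, about 22 g; the point is its centre; starts flat in the rear left of the scoop
- stub_mid (a point): a metal casting stub, a pewter-grey bar 24 x 10 x 10 mm, about 16 g; starts in the middle of the scoop; the point is its centre
- scoop_floor (a point): the black plastic scoop (180 g empty), a flat-floored pan 120 mm long (x) and 84 mm wide (y), with 3 mm walls 24 mm high at the sides and rear and none at the front (+x). This point is the centre of the top of its 3 mm thick floor, which stands level on the table at the start. x points to the open lip, y to the left, z up. The empty scoop balances about 12 mm behind this point
- scoop_grip (a point): the middle of the scoop's handle, an upright tab behind the rear wall: 14 mm thick (y), 50 mm long (x), its top 66 mm and its lower edge 12 mm above the scoop's underside. It lies 105 mm behind the scoop_floor point and 45 mm above the underside, same axes. It can be pinched across its thickness with the fingers upright or tilted; the rear wall is 45 mm ahead of it
- scoop_lip (a point): the middle of the lip, the front edge of the scoop's underside, 60 mm ahead of scoop_floor and 3 mm below it, same axes
- remelt_box: the remelt box, a fixed grey steel box 170 mm (x) x 160 mm (y) x 140 mm high, 4 mm walls, hollow. Origin: centre of its underside. In its top is a slot 90 mm (x) x 124 mm (y), reaching from 42 mm behind the centre to 48 mm beyond it, filled by the flap. A 25 mm high guard stands around the slot at its two sides (128 mm apart inside) and its far end; the near (-x) side is open for a scoop
- slot_hinge (a point): the middle of the flap's hinge line, at the near (-x) edge of the slot, on the box's top, 140 mm above the table and 40 mm behind the box's centre; x points into the slot, y along the hinge
- flap (a joint): angle of the flap, a flush steel plate 84 mm long and 116 mm wide: 0 shut and level, growing as its far edge swings down into the box about the hinge line, 1.15 rad at the stop. A spring closes it: about 1.3 N pressed 50 mm from the hinge starts it, about 3.3 N holds it at 0.9 rad; the weight of the castings does not open it. A scoop laid on it and turned lip-down about the hinge line presses it open
- flap_edge (a point): the middle of the flap's free far edge, 85 mm from the hinge line
- stand: a fixed wooden stand, origin at the centre of its underside: foot 120 x 100 x 12 mm, a thin column and a flat top plate 76 mm (x) x 40 mm (y), its upper face 90 mm above the table
- stand_top (a point): the centre of the stand's upper face, 90 mm above the table, axes of the stand
- jar_a: bystander: a closed glass paint jar with a white cap, 38 mm across, 50 mm high, nearer the robot on its left; origin under its centre
- jar_b: bystander: the same jar with a black cap, nearer the robot on its right
- glue: bystander: a white glue bottle, 40 mm across, 85 mm high, beyond the work area
- model: bystander: a half-built olive tracked model, 170 x 95 x 46 mm, beyond the stray wheel
- brush: bystander: a thin wooden-handled paint brush 150 mm long and 8 mm thick, lying across beyond the right-hand place
Mind the look-alikes: they are no part of the job. What is shaped like the part that bears scoop_floor but blue or pink is not meant.

How it is judged (in metres and radians):
On the way, in this order (a step that is already met when the one before it is completed fails the run):
1. the stray wheel lies in the scoop, let go (x of stray_mid in the frame of scoop_floor between -0.06 and 0.06 m and y of stray_mid in the frame of scoop_floor between -0.042 and 0.042 m and z of stray_mid in the frame of scoop_floor between 0 and 0.035 m and contact force between stray and the fingers below 0.05 N), for 0.2 s.
2. the scoop presses the flap open (beyond 0.5 rad) (value of joint flap above 0.5 rad and contact force between scoop and flap above 0.2 N), for 0.05 s.
3. all four castings are inside the remelt box (x of stray_mid in the frame of remelt_box between -0.085 and 0.085 m and y of stray_mid in the frame of remelt_box between -0.08 and 0.08 m and height (world z) of each of stray_mid, wheel_a_mid, wheel_b_mid, stub_mid below 0.055 m and x of wheel_a_mid in the frame of remelt_box between -0.085 and 0.085 m and y of wheel_a_mid in the frame of remelt_box between -0.08 and 0.08 m and x of wheel_b_mid in the frame of remelt_box between -0.085 and 0.085 m and y of wheel_b_mid in the frame of remelt_box between -0.08 and 0.08 m and x of stub_mid in the frame of remelt_box between -0.085 and 0.085 m and y of stub_mid in the frame of remelt_box between -0.08 and 0.08 m), for 0.2 s.
At the end, for the whole second after the job is handed in: All four castings (three wheels and the stub) lie inside the remelt box, the flap is shut (within 0.06 rad), and the scoop rests still and released on the stand's top, level within 0.1 rad, its floor's centre within 50 mm of the stand's centre seen from above (all of step 3 and value of joint flap below 0.06 rad and height (world z) of scoop_floor between 0.087 and 0.099 m and angle between scoop_floor's own z axis and vertical below 0.1 rad and horizontal distance between scoop_floor and stand_top below 0.05 m and linear speed of scoop below 0.02 m/s and contact force between scoop and stand above 0.5 N); the robot touches nothing.
It fails at once if the jar (jar_a) is pushed more than 30 mm from its place (distance of jar_a from where it was at the start of the episode above 0.03 m).
It fails at once if the jar (jar_b) is pushed more than 30 mm from its place (distance of jar_b from where it was at the start of the episode above 0.03 m).
It fails at once if the glue bottle (glue) is pushed more than 30 mm from its place (distance of glue from where it was at the start of the episode above 0.03 m).
It fails at once if the half-built model (model) is pushed more than 30 mm from its place (distance of model from where it was at the start of the episode above 0.03 m).
It fails at once if the brush (brush) is pushed more than 30 mm from its place (distance of brush from where it was at the start of the episode above 0.03 m).
It also fails if it takes over 72 s, if anything falls off the work surface, if the arm or the gripper's body presses on something with over 40 N, if the wrist force passes 120 N, or if a joint passes its speed limit or range.

## Working session

There is one attempt and no reset: what is moved stays moved. The work goes in short steps, Python scripts to look and compute and a tool call to move; the robot and the scene stay as the last step left them, time stands still between calls to the robot, and variables do not carry over. Pictures are saved under pics/ and viewed, and the job is handed in when it is done.

Besides the shell and the picture viewer there is one more tool, called in YAML: its name, and indented under it one key for each argument. move_arm: Moves the arm, as the interface text tells. Its arguments: {"type":"object","properties":{"motion":{"type":"array","items":{"type":"array"}},"squeeze":{"type":"number"}},"required":["motion"]}

```bash
ls; mkdir -p pics; python3 - <<'E'
from rig import readout, imaging, job, env
import cv2
s=readout.observe(); print(s, env.tcp_to_grasp)
for n in("scene","top"):
    d=imaging.get_image(n); cv2.imwrite(f"pics/{n}0.png",d["img"]); print(n,{k:v for k,v in d.items() if k!="img"})
E
```

```text
pics
{'time_s': 0.0, 'q': array([ 5.68788210e+01,  2.18391889e+01,  7.43867008e+01, -7.39621832e-04,
        8.38562994e+01, -1.23356347e+01]), 'qvel': array([-0.02157559, -0.03009533, -0.00652221,  0.10936286, -0.00227457,
        0.06320828]), 'joint_efforts': array([ 9.86681789e-05, -4.48469174e+01, -2.31263298e+01, -2.72284269e-04,
        4.83468917e-03, -7.87560566e-05]), 'position': array([0.19501436, 0.51394316, 0.23071719]), 'tool_rot': array([[-9.34915619e-01,  3.54869253e-01, -7.73061057e-04],
       [ 3.54869974e-01,  9.34914885e-01, -1.20840469e-03],
       [ 2.93920621e-04, -1.40409257e-03, -9.99998971e-01]]), 'ft_force': array([-0.21719527,  0.12195476, -0.40016849]), 'wrist_torque': array([ 0.02425103,  0.02519076, -0.02481081]), 'grip_width': 0.08506369422281905} 0.0187
scene {'fov_y': 50.750288052010276, 'cx': 275.2086725972857, 'cy': 215.85594011634277, 'eye': array([ 0.9324162 , -0.63741865,  0.90356723]), 'orientation': array([[ 0.86546233, -0.35997492,  0.34841499],
       [ 0.50074903,  0.64243922, -0.58010539],
       [-0.01501206,  0.67652783,  0.73626404]])}
top {'fov_y': 49.47953364911216, 'cx': 277.7559265879506, 'cy': 202.24012397988702, 'eye': array([0.44960622, 0.00414646, 1.48115372]), 'orientation': array([[ 0.01117934,  0.99620618, -0.0863033 ],
       [-0.99992388,  0.01158815,  0.00423737],
       [ 0.00522139,  0.08624936,  0.9962599 ]])}
```

View pics/scene0.png

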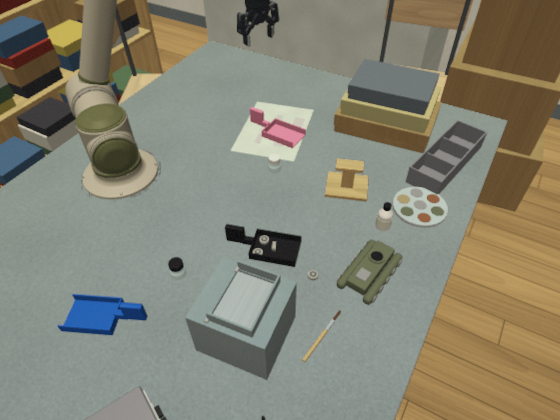

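View pics/top0.png

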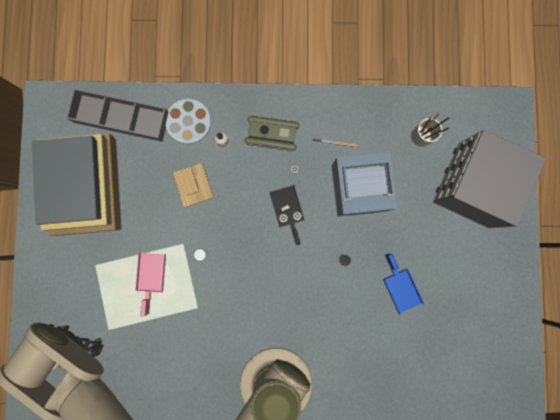

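Both views show the black scoop (top ~(287,205), scene ~(275,245)), the stray wheel (top (294,169), scene (313,275)), the box (top (366,183)) and the wooden stand (top (193,185)). The blue and pink scoops are the look-alikes. Next come enlarged crops.

```bash
cat > h.py <<'E'
import numpy as np, cv2
from rig import readout, imaging
def cam(n):
    d=imaging.get_image(n); d["f"]=210/np.tan(np.radians(d["fov_y"]/2)); return d
def onplane(d,uv,z):
    uv=np.atleast_2d(np.array(uv,float))
    r=np.c_[(uv[:,0]-d["cx"])/d["f"],-(uv[:,1]-d["cy"])/d["f"],-np.ones(len(uv))]@d["orientation"].T
    t=(z-d["eye"][2])/r[:,2]
    return d["eye"]+r*t[:,None]
def proj(d,P):
    P=np.atleast_2d(P); c=(P-d["eye"])@d["orientation"]
    return np.c_[d["cx"]+d["f"]*c[:,0]/-c[:,2], d["cy"]-d["f"]*c[:,1]/-c[:,2]]
def crop(d,x0,y0,x1,y1,k,name):
    cv2.imwrite(name,cv2.resize(d["img"][y0:y1,x0:x1],None,fx=k,fy=k,interpolation=cv2.INTER_CUBIC))
E
python3 - <<'E'
from h import *
t=cam("top"); s=cam("scene")
crop(t,160,130,260,230,6,"pics/t_stand.png")
crop(t,250,150,410,255,5,"pics/t_work.png")
crop(s,180,205,340,325,5,"pics/s_work.png")
E
```

```text
(no output)
```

View pics/t_work.png

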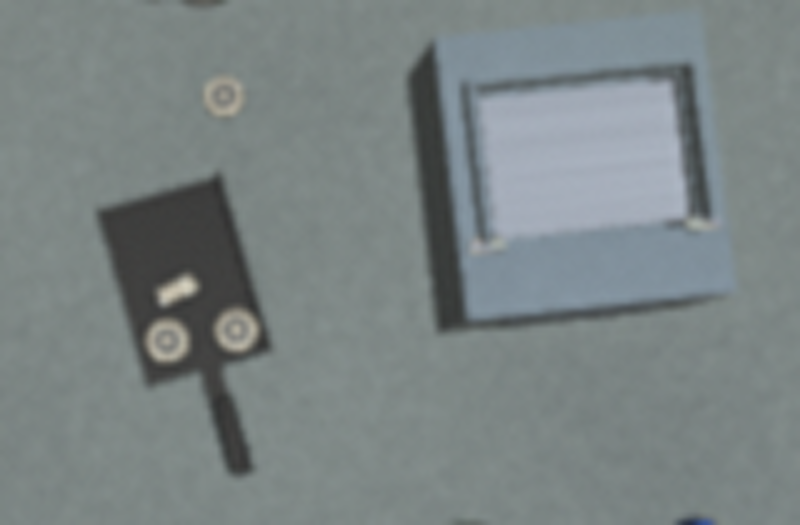

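View pics/s_work.png

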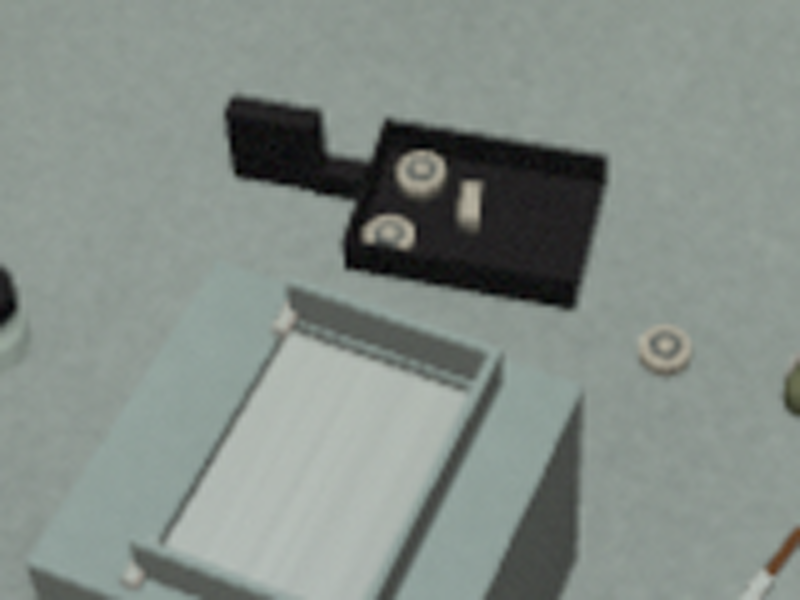

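View pics/t_stand.png

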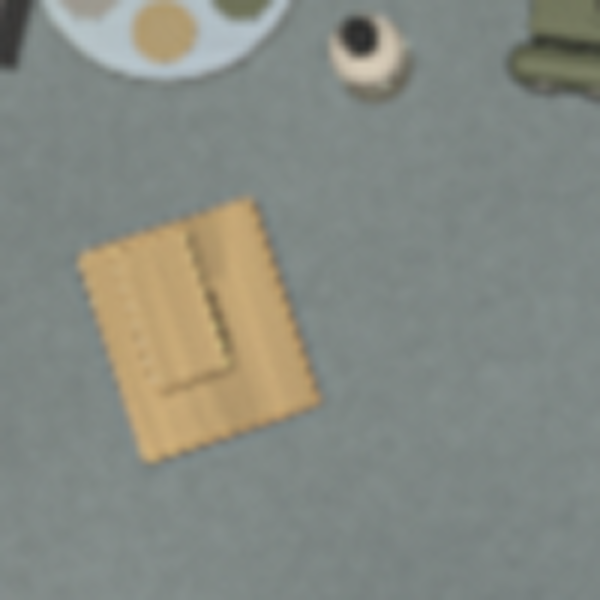

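The crops show clear corners: scoop rim (top crop (98,210),(220,175),(270,350),(148,383)), box top (438,38),(700,12),(735,288),(465,320), and stand foot (80,255),(250,200),(320,402),(150,463). I'll fit rigid poses from these and check them in the scene view.

```bash
cat > fit.py <<'E'
from h import *
from scipy.spatial.transform import Rotation as R
def rigid(local,world):
    L=np.array(local,float);W=np.array(world)[:,:2]; l0=L.mean(0);w0=W.mean(0)
    a=np.c_[L-l0,np.zeros(len(L))]; b=np.c_[W-w0,np.zeros(len(L))]
    r,_=R.align_vectors(np.r_[b,[[0,0,1]]],np.r_[a,[[0,0,1]]]); 
    M=r.as_matrix()[:2,:2]; t=w0-M@l0; return M,t,np.degrees(np.arctan2(M[1,0],M[0,0])),np.linalg.norm((L@M.T+t)-W,axis=1)*1000
def pts(d,crop,k,o,zs):
    uv=(np.array(crop,float)+.5)/k-.5+np.array(o)
    return np.array([onplane(d,u,z)[0] for u,z in zip(uv,np.broadcast_to(zs,len(uv)))])
E
python3 - <<'E'
from fit import *
t=cam("top"); s=cam("scene")
o=(250,150)
W=pts(t,[(98,210),(220,175),(270,350),(148,383)],5,o,.024); 
M,p,a,r=rigid([(.06,.042),(.06,-.042),(-.06,-.042),(-.06,.042)],W); print("scoop",p,a,r)
S=pts(s,[(606,157),(386,121),(350,235),(575,292)],5,(180,205),.024)
M,p,a,r=rigid([(.06,.042),(-.06,.042),(-.06,-.042),(.06,-.042)],S); print("scoop s",p,a,r)
H=pts(s,[(233,97),(321,110)],5,(180,205),.066); print("handle top rear/front",H)
H=pts(t,[(240,473),],5,o,.066);print(H)
L=[(.085,.08),(.085,-.08),(-.085,-.08),(-.085,.08)]
W=pts(t,[(438,38),(700,12),(735,288),(465,320)],5,o,.14); M,p,a,r=rigid(L,W); print("box",p,a,r)
# scene: corners (near-left of guard) 
print("box s", rigid([(-.085,.08),(.085,.08)],pts(s,[(228,265),(582,388)],5,(180,205),.14)))
L=[(.06,.05),(.06,-.05),(-.06,-.05),(-.06,.05)]
W=pts(t,[(80,255),(250,200),(320,402),(150,463)],6,(160,130),.012); M,p,a,r=rigid(L,W); print("stand",p,a,r)
print("top plate corners",pts(t,[(185,230),(230,365),(165,392)],6,(160,130),.09))
for d,n in((t,"t"),(s,"s")):
    g=d["img"].astype(float)
    c=(294,169) if n=="t" else (313,275)
    b=d["img"][c[1]-7:c[1]+8,c[0]-7:c[0]+8].astype(int)
    m=(b[:,:,2]-b[:,:,0]>5).astype('uint8') 
    ys,xs=np.nonzero(m); 
    h=cv2.convexHull(np.c_[xs,ys].astype('float32')); (e,ax,_)=cv2.fitEllipse(h)
    print(n,e,ax, onplane(d,np.array(e)+np.array(c)-7,.009 if n=="t" else .0065))
E
```

```text
scoop [ 0.56585303 -0.02987133] 16.454313838863364 [2.26701104 1.97469192 1.96953489 2.80661606]
scoop s [ 0.56602549 -0.03003323] 15.69223792883503 [3.03257191 2.2678818  5.3681413  3.2547051 ]
handle top rear/front [[ 0.44180058 -0.06241437  0.066     ]
 [ 0.48547625 -0.04793259  0.066     ]]
[[ 0.44265636 -0.06470114  0.066     ]]
box [ 0.62810402 -0.26430185] 6.431279109055672 [2.21425381 1.35092832 2.59497858 1.17124687]
box s (array([[ 0.99307004, -0.11752402],
       [ 0.11752402,  0.99307004]]), array([ 0.62908805, -0.26441226]), np.float64(6.749228188579313), array([2.89411707, 2.89411707]))
stand [0.63134924 0.27371646] 20.00419134047116 [1.61436864 2.6234154  1.90680699 1.78931913]
top plate corners [[0.67312675 0.26849167 0.09      ]
 [0.60367733 0.24357455 0.09      ]
 [0.58941478 0.2763823  0.09      ]]
t (7.338307857513428, 6.937880992889404) (7.595134735107422, 8.208118438720703) [[ 0.68685098 -0.05501158  0.009     ]]
s (6.542333126068115, 6.415946006774902) (9.977524757385254, 10.439895629882812) [[ 0.68528978 -0.05453949  0.0065    ]]
```

```bash
cat > plan.py <<'E'
from h import *
from scipy.spatial.transform import Rotation as R, Slerp
import json
def Rt(yaw,tilt=0):
    """scoop heading yaw(deg); tool down, jaw along scoop y; tilt>0: fingers point forward; scoop pitch: subtract lip-down angle"""
    base=R.from_matrix(np.array([[-1,0,0],[0,1,0],[0,0,-1.]]))
    return R.from_euler('z',yaw,degrees=True)*R.from_euler('y',-tilt,degrees=True)*base
def plan(p,Rg,claw,n=None,vmax=.019,show=True):
    s=readout.observe(); p0=s["position"]; R0=R.from_matrix(s["tool_rot"]); p=np.array(p,float)
    ang=np.degrees((R0.inv()*Rg).magnitude())
    k=int(np.ceil(max(np.linalg.norm(p-p0)/vmax,ang/6.8,1))); n=max(n or 1,k)
    sl=Slerp([0,1],R.concatenate([R0,Rg])); rows=[]
    for i in range(n):
        a=sl(i/n); b=sl((i+1)/n)
        t=a.inv().apply((p-p0)/n)/.02; r=(a.inv()*b).as_rotvec(degrees=True)/120
        rows.append([[round(float(x),3) for x in t],[round(float(x),4) for x in r],claw])
    if show: print("t",round(s["time_s"],2),"dist",np.round(p-p0,4),"ang",round(ang,2),"rows",n)
    for i in range(0,n,12): print(json.dumps(rows[i:i+12]))
def err(p,Rg):
    s=readout.observe(); print("err",np.round(s["position"]-p,4),np.round((R.from_matrix(s["tool_rot"]).inv()*Rg).as_rotvec(degrees=True),2),s["q"].round(1),s["ft_force"].round(2),s["grip_width"])
E
python3 - <<'E'
from plan import *
plan([.686,-.055,.2],Rt(16.3),0.2)
from fit import *
t=cam("top")
P=pts(t,[(177,290),(237,330),(167,341)],5,(250,150),[.013,.012,.012])
a=np.radians(16.3);M=np.array([[np.cos(a),-np.sin(a)],[np.sin(a),np.cos(a)]])
print((P[:,:2]-[.566,-.030])@M)
E
```

```text
t 0.3 dist [ 0.4909 -0.5691 -0.0311] ang 37.08 rows 40
[[[-0.826, -0.447, 0.039], [-0.0, -0.0, -0.0077], 0.2], [[-0.819, -0.461, 0.039], [-0.0, -0.0, -0.0077], 0.2], [[-0.811, -0.474, 0.039], [-0.0, -0.0, -0.0077], 0.2], [[-0.803, -0.487, 0.039], [-0.0, -0.0, -0.0077], 0.2], [[-0.795, -0.5, 0.039], [-0.0, -0.0, -0.0077], 0.2], [[-0.787, -0.513, 0.039], [-0.0, -0.0, -0.0077], 0.2], [[-0.779, -0.525, 0.039], [-0.0, -0.0, -0.0077], 0.2], [[-0.77, -0.538, 0.039], [-0.0, -0.0, -0.0077], 0.2], [[-0.761, -0.55, 0.039], [-0.0, -0.0, -0.0077], 0.2], [[-0.752, -0.562, 0.039], [-0.0, -0.0, -0.0077], 0.2], [[-0.743, -0.575, 0.039], [-0.0, -0.0, -0.0077], 0.2], [[-0.734, -0.587, 0.039], [-0.0, -0.0, -0.0077], 0.2]]
[[[-0.724, -0.598, 0.039], [-0.0, -0.0, -0.0077], 0.2], [[-0.714, -0.61, 0.039], [-0.0, -0.0, -0.0077], 0.2], [[-0.705, -0.621, 0.039], [-0.0, -0.0, -0.0077], 0.2], [[-0.694, -0.633, 0.039], [-0.0, -0.0, -0.0077], 0.2], [[-0.684, -0.644, 0.039], [-0.0, -0.0, -0.0077], 0.2], [[-0.674, -0.655, 0.039], [-0.0, -0.0, -0.0077], 0.2], [[-0.663, -0.666, 0.039], [-0.0, -0.0, -0.0077], 0.2], [[-
[... 532 characters left out ...]
0.0077], 0.2], [[-0.534, -0.773, 0.039], [-0.0, -0.0, -0.0077], 0.2], [[-0.522, -0.781, 0.039], [-0.0, -0.0, -0.0077], 0.2], [[-0.509, -0.789, 0.039], [-0.0, -0.0, -0.0077], 0.2], [[-0.496, -0.798, 0.039], [-0.0, -0.0, -0.0077], 0.2], [[-0.483, -0.806, 0.039], [-0.0, -0.0, -0.0077], 0.2], [[-0.47, -0.813, 0.039], [-0.0, -0.0, -0.0077], 0.2], [[-0.457, -0.821, 0.039], [-0.0, -0.0, -0.0077], 0.2]]
[[[-0.444, -0.828, 0.039], [-0.0, -0.0, -0.0077], 0.2], [[-0.43, -0.835, 0.039], [-0.0, -0.0, -0.0077], 0.2], [[-0.417, -0.842, 0.039], [-0.0, -0.0, -0.0077], 0.2], [[-0.403, -0.849, 0.039], [-0.0, -0.0, -0.0077], 0.2]]
[[-0.00485574  0.00590688]
 [-0.04015829 -0.02441884]
 [-0.03481206  0.02103161]]
```

move_arm:
  motion:
    - [[-0.8,-0.45,0],[0,0,-0.05],0.2]
    - [[-0.8,-0.5,0],[0,0,-0.05],0.2]
    - [[-0.75,-0.6,0],[0,0,-0.05],0.2]
    - [[-0.7,-0.6,0],[0,0,-0.05],0.2]
    - [[-0.6,-0.7,0],[0,0,-0.05],0.2]
    - [[-0.5,-0.8,0],[0,0,-0.05],0.2]
    - [[-0.4,-0.85,0],[0,0,0],0.2]
    - [[-0.4,-0.85,0],[0,0,0],0.2]
    - [[-0.4,-0.85,0],[0,0,0],0.2]
    - [[-0.4,-0.85,0],[0,0,0],0.2]
    - [[-0.4,-0.85,0],[0,0,0],0.2]
    - [[-0.4,-0.85,0],[0,0,0],0.2]
  squeeze: 30

```text
time_s: 1.35
position: [0.3519, 0.3437, 0.2307]
tool_rot: [[-0.954, -0.299, -0.001], [-0.299, 0.954, 0.0], [0.001, 0.0, -1.0]]
ft_force: [0.7, 0.2, 0.1]
grip_width: 0.051
```

```bash
cat >> plan.py <<'E'
def go(p,Rg,vmax=.019):
    s=readout.observe(); R0=R.from_matrix(s["tool_rot"]); d=np.array(p)-s["position"]
    n=max(1,int(np.ceil(np.linalg.norm(d)/vmax)))
    print("t",round(s["time_s"],2),"tool shift total(units)",(R0.inv().apply(d)/.02).round(3),"rot units",((R0.inv()*Rg).as_rotvec(degrees=True)/120).round(4),"rows",n,"per row",(R0.inv().apply(d)/.02/n).round(3),"pos",s["position"].round(4),"F",s["ft_force"].round(2),"w",round(s["grip_width"],4),"q",s["q"].round(0))
E
python3 -c "
from plan import *
go([.686,-.055,.2],Rt(16.3))"
```

```text
t 1.35 tool shift total(units) [ -9.977 -24.02    1.52 ] rot units [ 0.0002 -0.0003  0.0093] rows 28 per row [-0.356 -0.858  0.054] pos [0.3519 0.3437 0.2307] F [0.7  0.25 0.1 ] w 0.051 q [ 30.  16.  83.   0.  81. -77.]
```

move_arm:
  motion:
    - [[-0.41,-1,0.06],[0,0,0.0093],0.2]
    - [[-0.41,-1,0.06],[0,0,0],0.2]
    - [[-0.41,-1,0.06],[0,0,0],0.2]
    - [[-0.41,-1,0.06],[0,0,0],0.2]
    - [[-0.41,-1,0.06],[0,0,0],0.2]
    - [[-0.41,-1,0.06],[0,0,0],0.2]
    - [[-0.41,-1,0.06],[0,0,0],0.2]
    - [[-0.41,-1,0.06],[0,0,0],0.2]
    - [[-0.41,-1,0.06],[0,0,0],0.2]
    - [[-0.41,-1,0.06],[0,0,0],0.2]
    - [[-0.41,-1,0.06],[0,0,0],0.2]
    - [[-0.41,-1,0.06],[0,0,0],0.2]

```text
time_s: 2.35
position: [0.5207, 0.1302, 0.2162]
tool_rot: [[-0.96, -0.28, 0.001], [-0.28, 0.96, 0.001], [-0.001, 0.001, -1.0]]
ft_force: [-0.8, 0.0, 0.4]
grip_width: 0.0516
```

move_arm:
  motion:
    - [[-0.41,-1,0.06],[0,0,0],0.2]
    - [[-0.41,-1,0.06],[0,0,0],0.2]
    - [[-0.41,-1,0.06],[0,0,0],0.2]
    - [[-0.41,-1,0.06],[0,0,0],0.2]
    - [[-0.41,-1,0.06],[0,0,0],0.2]
    - [[-0.41,-1,0.06],[0,0,0],0.2]
    - [[-0.41,-1,0.06],[0,0,0],0.2]
    - [[-0.41,-1,0.06],[0,0,0],0.2]
    - [[-0.41,-1,0.06],[0,0,0],0.2]
    - [[-0.41,-1,0.06],[0,0,0],0.2]
    - [[-0.41,-1,0.06],[0,0,0],0.2]

```text
time_s: 3.27
position: [0.6752, -0.0665, 0.2012]
tool_rot: [[-0.96, -0.279, -0.001], [-0.279, 0.96, 0.002], [0.0, 0.002, -1.0]]
ft_force: [0.9, 0.5, -0.3]
grip_width: 0.0516
```

```bash
python3 -c "
from plan import *
go([.686,-.055,.03],Rt(16.3))"
```

```text
t 3.27 tool shift total(units) [-0.685  0.383  8.563] rot units [ 0.0009 -0.0002 -0.0007] rows 10 per row [-0.068  0.038  0.856] pos [ 0.6752 -0.0665  0.2012] F [ 0.89  0.48 -0.28] w 0.0516 q [ -16.   36.   54.    0.   90. -122.]
```

move_arm:
  motion:
    - [[-0.07,0.04,0.86],[0,0,0],0.2]
    - [[-0.07,0.04,0.86],[0,0,0],0.2]
    - [[-0.07,0.04,0.86],[0,0,0],0.2]
    - [[-0.07,0.04,0.86],[0,0,0],0.2]
    - [[-0.07,0.04,0.86],[0,0,0],0.2]
    - [[-0.07,0.04,0.86],[0,0,0],0.2]
    - [[-0.07,0.04,0.86],[0,0,0],0.2]
    - [[-0.07,0.04,0.86],[0,0,0],0.2]
    - [[-0.07,0.04,0.86],[0,0,0],0.2]
    - [[-0.07,0.04,0.86],[0,0,0],0.2]
    - [[0,0,0],[0,0,0],0.2]

```text
time_s: 4.18
position: [0.6895, -0.0603, 0.0191]
tool_rot: [[-0.962, -0.273, -0.0], [-0.273, 0.962, 0.001], [0.0, 0.001, -1.0]]
ft_force: [-0.4, 0.2, -0.7]
grip_width: 0.0511
```

```bash
python3 -c "
from plan import *
go([.686,-.055,.001],Rt(16.3))
s=cam('scene'); crop(s,260,200,360,300,6,'pics/s1.png')
t=cam('top'); crop(t,250,140,350,220,6,'pics/t1.png')"
```

```text
t 4.18 tool shift total(units) [0.096 0.3   0.905] rot units [ 0.0003 -0.0001 -0.0036] rows 2 per row [0.048 0.15  0.452] pos [ 0.6895 -0.0603  0.0191] F [-0.39  0.25 -0.66] w 0.0511 q [ -15.   47.   64.    0.   69. -121.]
```

View pics/s1.png

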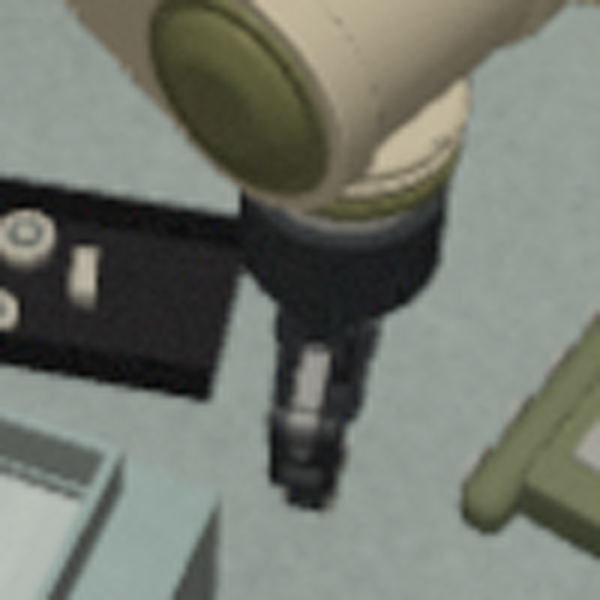

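The wheel is hidden behind the near finger at about (305,480), as expected. The body is clear of the scoop and the model. I'll correct the offset, go down and close.

move_arm:
  motion:
    - [[0.1,0.3,0],[0,0,-0.0036],0.2]
    - [[0,0,0.4],[0,0,0],0.2]
    - [[0,0,0.4],[0,0,0],0.2]
    - [[0,0,0.05],[0,0,0],0.2]
    - [[0,0,0],[0,0,0],0.2]

```text
time_s: 4.7
position: [0.6892, -0.0557, 0.0094]
tool_rot: [[-0.959, -0.282, 0.012], [-0.282, 0.96, -0.003], [-0.011, -0.006, -1.0]]
ft_force: [-0.4, -0.5, 0.3]
grip_width: 0.0509
```

```bash
python3 -c "
from plan import *
go([.686,-.055,.001],Rt(16.3))"
```

```text
t 4.7 tool shift total(units) [0.148 0.08  0.419] rot units [-0.003   0.0053  0.0005] rows 1 per row [0.148 0.08  0.419] pos [ 0.6892 -0.0557  0.0094] F [-0.43 -0.54  0.35] w 0.0509 q [ -14.   47.   65.    0.   67. -121.]
```

move_arm:
  motion:
    - [[0.17,0.1,0.3],[-0.003,0.005,0],0.2]
    - [[0,0,0.2],[0,0,0],0.2]
    - [[0,0,0],[0,0,0],0.2]

```text
time_s: 4.95
position: [0.6852, -0.0548, -0.0011]
tool_rot: [[-0.96, -0.281, 0.0], [-0.281, 0.96, 0.0], [-0.0, 0.0, -1.0]]
ft_force: [0.3, -0.5, 0.3]
grip_width: 0.0511
```

```bash
python3 -c "
from plan import *
go([.686,-.055,.001],Rt(16.3))"
```

```text
t 4.95 tool shift total(units) [-0.034 -0.02  -0.107] rot units [0.0002 0.0001 0.0004] rows 1 per row [-0.034 -0.02  -0.107] pos [ 0.6852 -0.0548 -0.0011] F [ 0.25 -0.53  0.25] w 0.0511 q [ -14.   48.   66.    0.   66. -121.]
```

move_arm:
  motion:
    - [[0,0,-0.06],[0,0,0],-0.3]
    - [[0,0,0],[0,0,0],-0.7]
    - [[0,0,0],[0,0,0],-0.7]
    - [[0,0,0],[0,0,0],-0.7]
    - [[0,0,0],[0,0,0],-0.7]
    - [[0,0,0],[0,0,0],-0.7]
  squeeze: 30

```text
time_s: 5.45
position: [0.6856, -0.0551, 0.0006]
tool_rot: [[-0.96, -0.281, 0.001], [-0.281, 0.96, 0.0], [-0.001, -0.0, -1.0]]
ft_force: [0.4, -0.7, -1.2]
grip_width: 0.0241
```

move_arm:
  motion:
    - [[0,0,-0.3],[0,0,0],-0.7]
    - [[0,0,-0.7],[0,0,0],-0.7]
    - [[0,0,-0.7],[0,0,0],-0.7]
    - [[0,0,-0.7],[0,0,0],-0.7]
    - [[0,0,-0.4],[0,0,0],-0.7]

```text
time_s: 5.87
position: [0.6843, -0.0547, 0.0574]
tool_rot: [[-0.96, -0.281, -0.004], [-0.281, 0.96, 0.001], [0.004, 0.003, -1.0]]
ft_force: [0.1, -0.7, 1.1]
grip_width: 0.0244
```

```bash
python3 -c "
from plan import *
a=np.radians(16.3);c=np.array([.566,-.03])+.03*np.array([np.cos(a),np.sin(a)]);print(c)
go([*c,.06],Rt(16.3))
s=cam('scene'); crop(s,260,200,360,300,6,'pics/s2.png')"
```

```text
[ 0.59479416 -0.02158   ]
t 5.87 tool shift total(units) [ 3.828  2.85  -0.109] rot units [ 0.0012 -0.0017  0.0003] rows 6 per row [ 0.638  0.475 -0.018] pos [ 0.6843 -0.0547  0.0574] F [ 0.1  -0.68  1.13] w 0.0244 q [ -14.   44.   63.    0.   73. -121.]
```

View pics/s2.png

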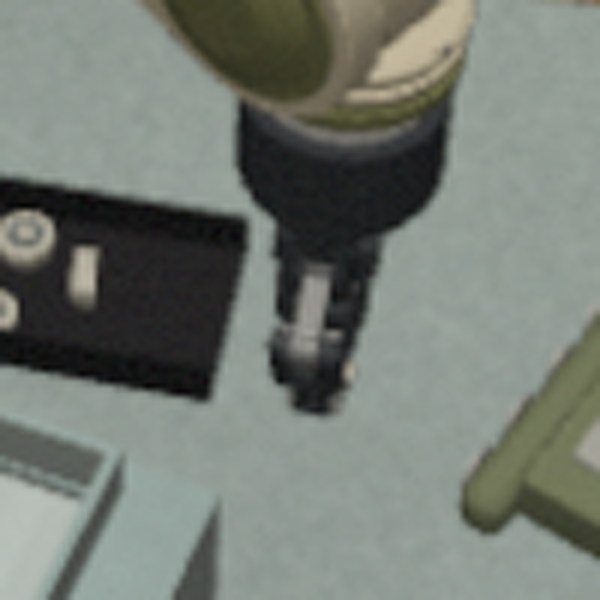

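The wheel's rim shows at (350,375) and it is off the table. I'll carry it over the scoop.

move_arm:
  motion:
    - [[0.64,0.48,-0.02],[0,-0.0017,0],-0.7]
    - [[0.64,0.48,-0.02],[0,0,0],-0.7]
    - [[0.64,0.48,-0.02],[0,0,0],-0.7]
    - [[0.64,0.48,-0.02],[0,0,0],-0.7]
    - [[0.64,0.48,-0.02],[0,0,0],-0.7]
    - [[0.64,0.48,-0.02],[0,0,0],-0.7]
    - [[0,0,0],[0,0,0],-0.7]

```text
time_s: 6.5
position: [0.5906, -0.02, 0.06]
tool_rot: [[-0.96, -0.281, 0.002], [-0.281, 0.96, 0.002], [-0.002, 0.001, -1.0]]
ft_force: [0.7, -0.2, 0.5]
grip_width: 0.0241
```

```bash
python3 -c "
from plan import *
go([.5948,-.0216,.010],Rt(16.3))
s=cam('scene'); crop(s,220,190,340,290,6,'pics/s3.png')"
```

```text
t 6.5 tool shift total(units) [-0.173 -0.139  2.499] rot units [ 0.0006  0.0011 -0.    ] rows 3 per row [-0.058 -0.046  0.833] pos [ 0.5906 -0.02    0.06  ] F [ 0.66 -0.16  0.46] w 0.0241 q [ -13.   35.   81.    0.   63. -120.]
```

View pics/s3.png

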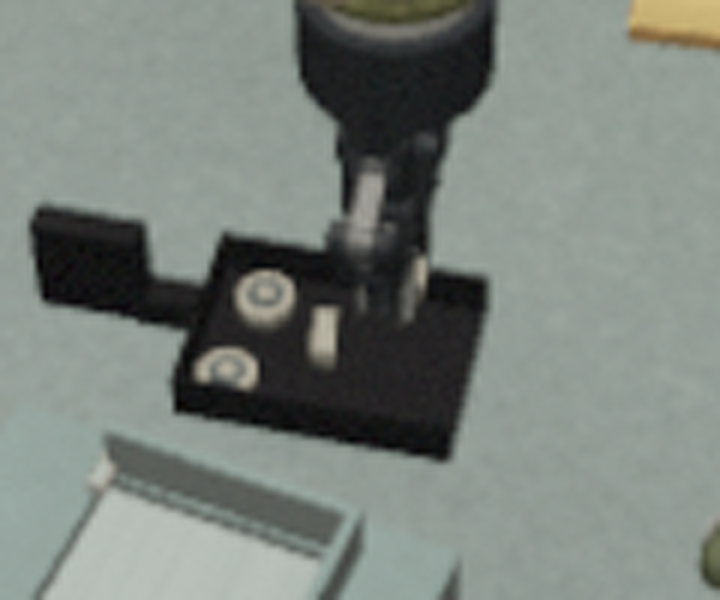

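```bash
python3 -c "
from plan import *
t=cam('top'); crop(t,250,150,330,240,6,'pics/t3.png')"
```

```text
(no output)
```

View pics/t3.png

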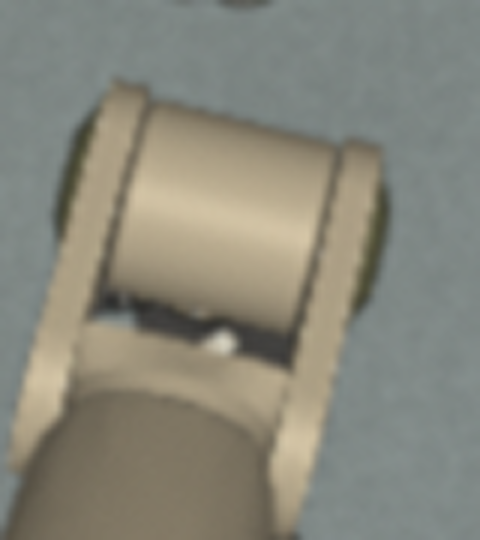

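move_arm:
  motion:
    - [[0,-0.14,0.6],[0,0,0],-0.7]
    - [[0,0,0.6],[0,0,0],-0.7]
    - [[0,0,0.3],[0,0,0],-0.7]
    - [[0,0,0.2],[0,0,0],-0.7]
    - [[0,0,0],[0,0,0],-0.7]

```text
time_s: 7.02
position: [0.5989, -0.0259, 0.0251]
tool_rot: [[-0.96, -0.279, 0.01], [-0.279, 0.96, -0.0], [-0.009, -0.003, -1.0]]
ft_force: [0.4, 0.7, -0.1]
grip_width: 0.0239
```

```bash
python3 -c "
from plan import *
go([.590,-.0216,.010],Rt(16.3))
s=cam('scene'); crop(s,220,190,340,290,6,'pics/s4.png')"
```

```text
t 7.02 tool shift total(units) [0.372 0.333 0.748] rot units [-0.0015  0.0044 -0.0007] rows 1 per row [0.372 0.333 0.748] pos [ 0.5989 -0.0259  0.0251] F [ 0.42  0.75 -0.13] w 0.0239 q [ -14.   39.   82.    0.   59. -120.]
```

View pics/s4.png

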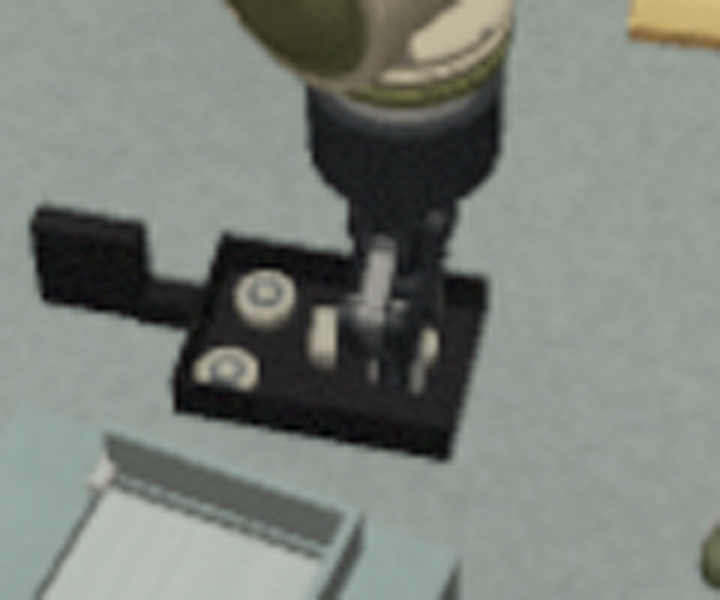

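The wheel's edge shows at (425,350), on the forward side of the fingers. The arm drifted 8 mm, so I'll correct that and lower further.

move_arm:
  motion:
    - [[0.45,0.3,0],[0,0.0044,0],-0.7]
    - [[0,0,0.2],[0,0,0],-0.7]
    - [[0,0,0.2],[0,0,0],-0.7]
    - [[0,0,0.1],[0,0,0],-0.7]
    - [[0,0,0],[0,0,0],-0.7]

```text
time_s: 7.48
position: [0.5885, -0.0225, 0.016]
tool_rot: [[-0.96, -0.279, 0.003], [-0.279, 0.96, -0.004], [-0.002, -0.005, -1.0]]
ft_force: [-0.4, -0.0, -0.3]
grip_width: 0.024
```

```bash
python3 -c "
from plan import *
go([.590,-.0216,.010],Rt(16.3))
s=cam('scene'); crop(s,220,190,340,290,6,'pics/s5.png')"
```

```text
t 7.48 tool shift total(units) [-0.085  0.023  0.298] rot units [-0.0022  0.0009 -0.0007] rows 1 per row [-0.085  0.023  0.298] pos [ 0.5885 -0.0225  0.016 ] F [-0.43 -0.03 -0.25] w 0.024 q [ -14.   39.   84.   -0.   57. -120.]
```

View pics/s5.png

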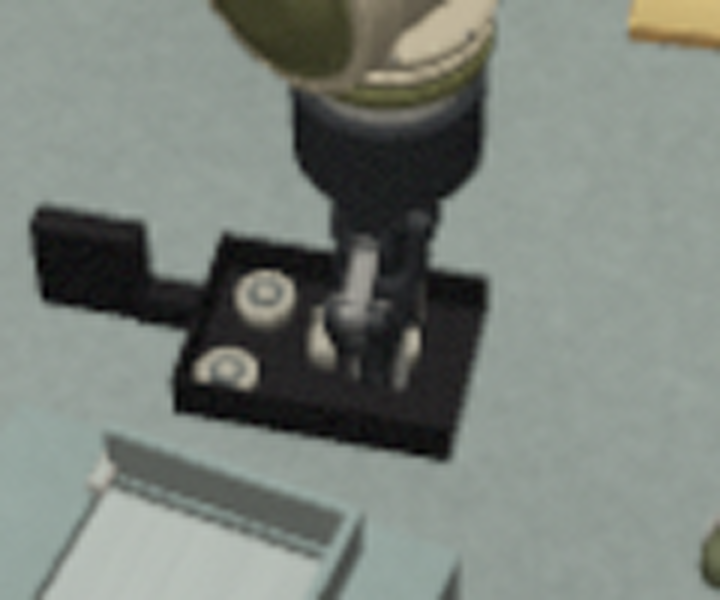

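move_arm:
  motion:
    - [[-0.08,0,0.25],[0,0,0],-0.7]
    - [[0,0,0],[0,0,0],-0.3]
    - [[0,0,0],[0,0,0],-0.15]
    - [[0,0,0],[0,0,0],-0.15]
    - [[0,0,-0.1],[0,0,0],-0.15]
    - [[0,0,-0.4],[0,0,0],-0.15]
    - [[0,0,-0.8],[0,0,0],-0.15]
    - [[0,0,-0.8],[0,0,0],-0.15]
    - [[0,0,-0.8],[0,0,0],-0.15]
    - [[0,0,-0.8],[0,0,0],-0.15]

```text
time_s: 8.37
position: [0.589, -0.0216, 0.0872]
tool_rot: [[-0.96, -0.279, -0.002], [-0.279, 0.96, -0.003], [0.002, -0.002, -1.0]]
ft_force: [0.1, 0.5, 0.3]
grip_width: 0.0362
```

```bash
python3 -c "
from plan import *
s=cam('scene'); crop(s,220,190,340,290,6,'pics/s6.png')"
```

```text
(no output)
```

View pics/s6.png

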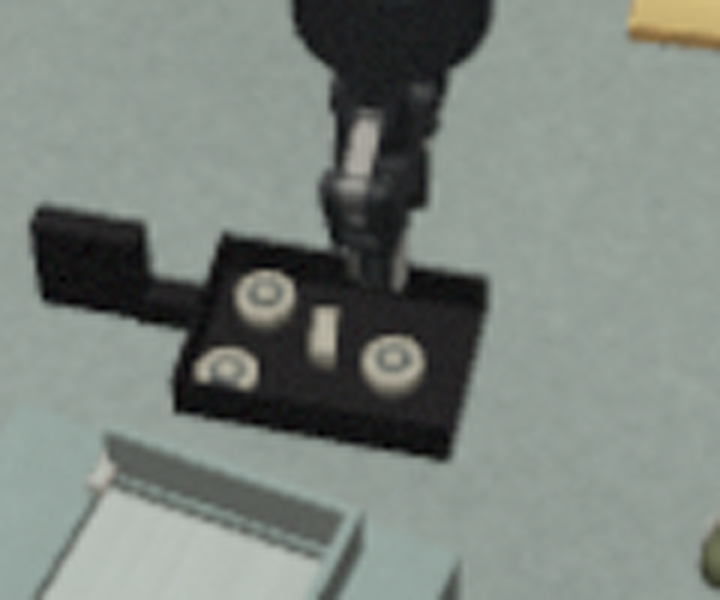

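The stray wheel now lies flat in the scoop at (393,362), released, and nothing else moved. Next is the handle.

```bash
cat >> plan.py <<'E'
def scoop2tcp(c,yaw,pitch,tilt=30,g=(-.105,0,.045)):
    """c: world position of scoop underside centre (floor pt minus 3mm); pitch lip-down deg. returns TCP,R"""
    Rs=R.from_euler('z',yaw,degrees=True)*R.from_euler('y',pitch,degrees=True)
    Rg=Rt(yaw,tilt-pitch)
    return np.array(c)+Rs.apply(np.array(g))+Rg.apply([0,0,.0187]),Rg
E
python3 -c "
from plan import *
from fit import *
t=cam('top'); print(pts(t,[(222,395),(240,470),(231,432)],5,(250,150),.066))
p,Rg=scoop2tcp([.566,-.030,0],16.3,0); z=Rg.apply([0,0,1]); print(p,z)
plan(p-.09*z,Rg,0.2)
crop(t,250,150,330,240,6,'pics/t6.png')
"
```

```text
[[ 0.49071717 -0.05317466  0.066     ]
 [ 0.44450448 -0.06468742  0.066     ]
 [ 0.46788751 -0.05893668  0.066     ]]
[ 0.47419462 -0.05684577  0.02880532] [ 0.47990265  0.14033335 -0.8660254 ]
t 8.47 dist [-0.1594 -0.0476  0.0177] ang 29.85 rows 9
[[[0.924, -0.007, -0.101], [-0.0003, -0.0276, -0.0], 0.2], [[0.917, -0.007, -0.154], [-0.0003, -0.0276, -0.0], 0.2], [[0.906, -0.007, -0.207], [-0.0003, -0.0276, -0.0], 0.2], [[0.893, -0.007, -0.259], [-0.0003, -0.0276, -0.0], 0.2], [[0.876, -0.006, -0.31], [-0.0003, -0.0276, -0.0], 0.2], [[0.857, -0.006, -0.36], [-0.0003, -0.0276, -0.0], 0.2], [[0.835, -0.006, -0.409], [-0.0003, -0.0276, -0.0], 0.2], [[0.809, -0.006, -0.457], [-0.0003, -0.0276, -0.0], 0.2], [[0.782, -0.005, -0.503], [-0.0003, -0.0276, -0.0], 0.2]]
```

View pics/t6.png

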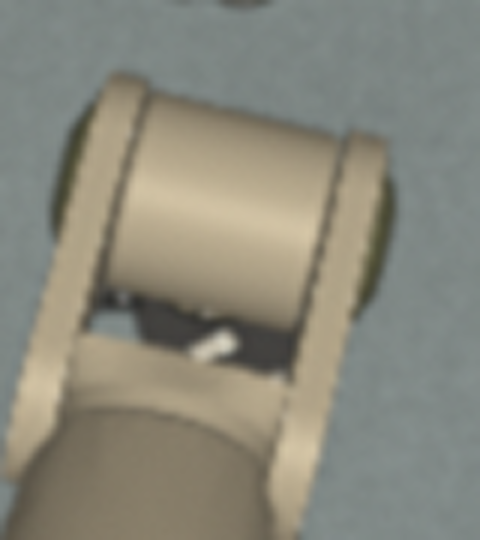

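move_arm:
  motion:
    - [[0.6,0,-0.8],[0,-0.0276,0],0.2]
    - [[0.9,0,-0.2],[0,-0.0276,0],0.2]
    - [[0.9,0,-0.2],[0,-0.0276,0],0.2]
    - [[0.9,0,-0.26],[0,-0.0276,0],0.2]
    - [[0.88,0,-0.31],[0,-0.0276,0],0.2]
    - [[0.86,0,-0.36],[0,-0.0276,0],0.2]
    - [[0.84,0,-0.41],[0,-0.0276,0],0.2]
    - [[0.81,0,-0.46],[0,-0.0276,0],0.2]
    - [[0.78,0,-0.5],[0,-0.0276,0],0.2]
    - [[0,0,0],[0,0,0],0.2]

```text
time_s: 9.3
position: [0.4434, -0.052, 0.1382]
tool_rot: [[-0.848, -0.24, 0.472], [-0.211, 0.971, 0.113], [-0.486, -0.004, -0.874]]
ft_force: [0.4, -0.3, -1.1]
grip_width: 0.0514
```

```bash
python3 -c "
from plan import *
p,Rg=scoop2tcp([.566,-.030,0],16.3,0); z=Rg.apply([0,0,1])
go(p,Rg); err(p-.09*z,Rg)
"
```

```text
t 9.3 tool shift total(units) [ 1.401 -0.587  5.483] rot units [-0.0115 -0.0078 -0.0168] rows 6 per row [ 0.234 -0.098  0.914] pos [ 0.4434 -0.052   0.1382] F [ 0.44 -0.34 -1.12] w 0.0514 q [ -35.   10.  117.   36.   38. -165.]
err [0.0123 0.0175 0.0315] [-1.38 -0.94 -2.01] [ -34.9   10.2  117.4   36.2   38.  -165. ] [ 0.44 -0.34 -1.12] 0.0514170331421361
```

The last joint is at its range limit (−165°), so I'll use the equivalent half-turned grasp.

move_arm:
  motion:
    - [[0,0,-0.3],[0,0,0.058],0.2]
    - [[0,0,0],[0,0,0.058],0.2]
    - [[0,0,0],[0,0,0.058],0.2]
    - [[0,0,0],[0,0,0.058],0.2]
    - [[0,0,0],[0,0,0.058],0.2]
    - [[0,0,0],[0,0,0.058],0.2]
    - [[0,0,0],[0,0,0.058],0.2]
    - [[0,0,0],[0,0,0.058],0.2]
    - [[0,0,0],[0,0,0.058],0.2]
    - [[0,0,0],[0,0,0.058],0.2]
    - [[0,0,0],[0,0,0.058],0.2]
    - [[0,0,0],[0,0,0.058],0.2]

```text
time_s: 10.3
position: [0.4442, -0.055, 0.1387]
tool_rot: [[-0.302, 0.834, 0.463], [0.953, 0.283, 0.11], [-0.039, 0.474, -0.88]]
ft_force: [0.3, -0.3, 0.0]
grip_width: 0.0515
```

move_arm:
  motion:
    - [[0,0,0],[0,0,0.058],0.2]
    - [[0,0,0],[0,0,0.058],0.2]
    - [[0,0,0],[0,0,0.058],0.2]
    - [[0,0,0],[0,0,0.058],0.2]
    - [[0,0,0],[0,0,0.058],0.2]
    - [[0,0,0],[0,0,0.058],0.2]
    - [[0,0,0],[0,0,0.058],0.2]
    - [[0,0,0],[0,0,0.058],0.2]
    - [[0,0,0],[0,0,0.058],0.2]
    - [[0,0,0],[0,0,0.058],0.2]
    - [[0,0,0],[0,0,0.058],0.2]
    - [[0,0,0],[0,0,0.058],0.2]

```text
time_s: 11.3
position: [0.4496, -0.0568, 0.132]
tool_rot: [[0.816, 0.362, 0.45], [0.352, -0.93, 0.11], [0.459, 0.069, -0.886]]
ft_force: [-0.1, 0.2, 1.2]
grip_width: 0.0512
```

```bash
sed -i 's/\[\[-1,0,0\],\[0,1,0\],\[0,0,-1.\]\]/[[1,0,0],[0,-1,0],[0,0,-1.]]/' plan.py; python3 -c "
from plan import *
p,Rg=scoop2tcp([.566,-.030,0],16.3,0); z=Rg.apply([0,0,1])
print(Rg.as_matrix().round(2))
err(p-.08*z,Rg); plan(p-.08*z,Rg,.2)
"
```

```text
[[ 0.83  0.28  0.48]
 [ 0.24 -0.96  0.14]
 [ 0.5   0.   -0.87]]
err [0.0138 0.0113 0.0339] [1.06 2.46 6.24] [-34.3  11.7 116.   34.   38.1   9. ] [-0.09  0.2   1.17] 0.05117256642075935
t 11.3 dist [-0.0138 -0.0113 -0.0339] ang 6.8 rows 3
[[[-0.512, 0.054, 0.376], [0.0029, 0.0068, 0.0173], 0.2], [[-0.515, 0.075, 0.368], [0.0029, 0.0068, 0.0173], 0.2], [[-0.518, 0.096, 0.36], [0.0029, 0.0068, 0.0173], 0.2]]
```

move_arm:
  motion:
    - [[-0.51,0.05,0.38],[0.003,0.007,0.0173],0.2]
    - [[-0.51,0.08,0.37],[0.003,0.007,0.0173],0.2]
    - [[-0.52,0.1,0.36],[0.003,0.007,0.0173],0.2]
    - [[0,0,0],[0,0,0],0.2]

```text
time_s: 11.63
position: [0.4379, -0.0691, 0.0956]
tool_rot: [[0.833, 0.276, 0.48], [0.237, -0.961, 0.14], [0.5, -0.003, -0.866]]
ft_force: [0.9, 0.3, 0.8]
grip_width: 0.051
```

```bash
python3 -c "
from plan import *
p,Rg=scoop2tcp([.566,-.030,0],16.3,0); z=Rg.apply([0,0,1])
err(p-.08*z,Rg); plan(p-.015*z,Rg,.2)
s=cam('scene'); crop(s,200,170,320,270,6,'pics/s7.png')
"
```

```text
err [ 0.0021 -0.001  -0.0024] [ 0.   -0.02 -0.34] [-39.3  16.  121.4  47.5  34.1  -3.4] [0.86 0.28 0.82] 0.05098125412475933
t 11.63 dist [ 0.0291  0.0101 -0.0539] ang 0.34 rows 4
[[[-0.004, -0.019, 0.775], [0.0, -0.0, -0.0007], 0.2], [[-0.004, -0.019, 0.775], [0.0, -0.0, -0.0007], 0.2], [[-0.004, -0.019, 0.775], [0.0, -0.0, -0.0007], 0.2], [[-0.004, -0.019, 0.775], [0.0, -0.0, -0.0007], 0.2]]
```

View pics/s7.png

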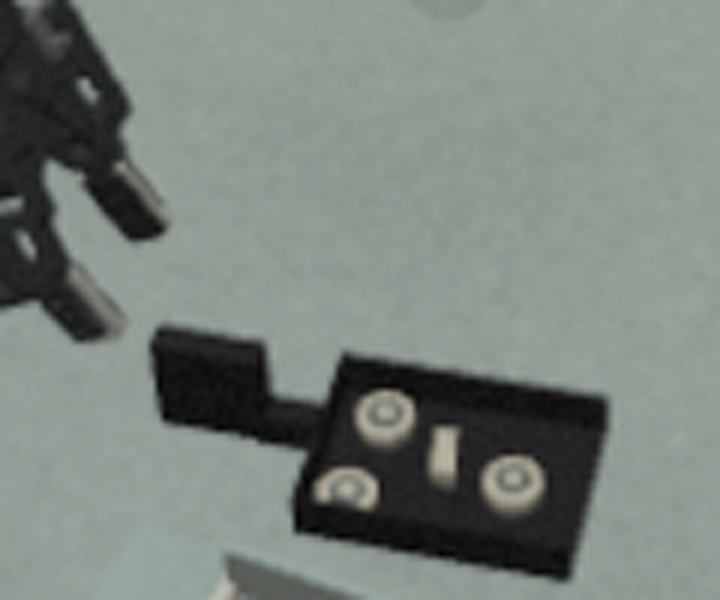

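The open fingers at (165,235) and (110,335) straddle the handle line, and the handle top is at (210,338). I'll go in.

move_arm:
  motion:
    - [[0,-0.02,0.78],[0,0,0],0.2]
    - [[0,-0.02,0.78],[0,0,0],0.2]
    - [[0,-0.02,0.78],[0,0,0],0.2]
    - [[0,-0.02,0.78],[0,0,0],0.2]
    - [[0,0,0],[0,0,0],0.2]

```text
time_s: 12.1
position: [0.4734, -0.0594, 0.0424]
tool_rot: [[0.828, 0.286, 0.482], [0.251, -0.958, 0.136], [0.501, 0.009, -0.866]]
ft_force: [-0.5, -0.9, 0.3]
grip_width: 0.0511
```

```bash
python3 -c "
from plan import *
p,Rg=scoop2tcp([.566,-.030,0],16.3,0); z=Rg.apply([0,0,1])
err(p,Rg); plan(p,Rg,.2)
s=cam('scene'); crop(s,200,170,320,270,6,'pics/s8.png')
"
```

```text
err [-0.0008 -0.0025  0.0136] [ 0.29 -0.05  0.51] [-34.1  25.7 120.5  60.9  26.  -15. ] [-0.46 -0.87  0.27] 0.05114308749506957
t 12.1 dist [ 0.0008  0.0025 -0.0136] ang 0.58 rows 1
[[[-0.274, -0.116, 0.627], [0.0024, -0.0004, 0.0042], 0.2]]
```

View pics/s8.png

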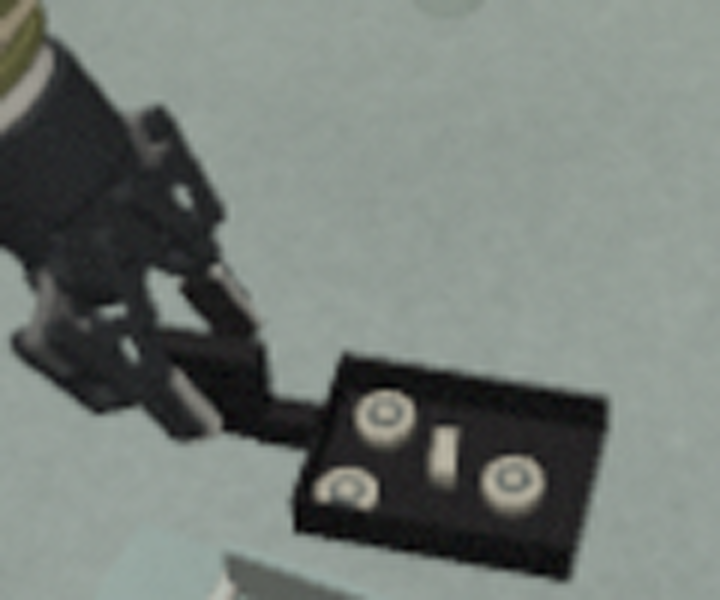

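The fingers straddle the tab cleanly, but the wrist is near its singularity at 30° tilt. I'll reduce the tilt to 12° before closing.

```bash
sed -i 's/tilt=30,g/tilt=12,g/' plan.py; python3 -c "
from plan import *
p,Rg=scoop2tcp([.566,-.030,0],16.3,0)
plan(p,Rg,.2,n=4)
"
```

```text
t 12.15 dist [-0.0041  0.001  -0.0166] ang 18.09 rows 4
[[[-0.143, -0.029, 0.156], [0.0008, -0.0377, 0.001], 0.2], [[-0.131, -0.029, 0.167], [0.0008, -0.0377, 0.001], 0.2], [[-0.117, -0.028, 0.177], [0.0008, -0.0377, 0.001], 0.2], [[-0.103, -0.028, 0.186], [0.0008, -0.0377, 0.001], 0.2]]
```

move_arm:
  motion:
    - [[-0.14,-0.03,0.16],[0.001,-0.038,0.001],0.2]
    - [[-0.13,-0.03,0.17],[0.001,-0.038,0.001],0.2]
    - [[-0.12,-0.03,0.18],[0.001,-0.038,0.001],0.2]
    - [[-0.1,-0.03,0.19],[0.001,-0.038,0.001],0.2]
    - [[0,0,0],[0,0,0],0.2]

```text
time_s: 12.57
position: [0.4706, -0.058, 0.0341]
tool_rot: [[0.92, 0.288, 0.265], [0.277, -0.958, 0.078], [0.276, 0.001, -0.961]]
ft_force: [-0.0, 0.5, 0.2]
grip_width: 0.0515
```

```bash
python3 -c "
from plan import *
p,Rg=scoop2tcp([.566,-.030,0],16.3,0)
err(p,Rg);plan(p,Rg,.2,n=1)
"
```

```text
err [0.0017 0.0004 0.0074] [-0.02 -4.01  0.43] [-27.6  26.2 112.2  21.4  31.8  28.4] [-0.02  0.49  0.19] 0.05150480908895074
t 12.57 dist [-0.0017 -0.0004 -0.0074] ang 4.03 rows 1
[[[-0.182, -0.008, 0.331], [-0.0002, -0.0334, 0.0036], 0.2]]
```

move_arm:
  motion:
    - [[-0.18,-0.01,0.33],[0,-0.0334,0.0036],0.2]
    - [[0,0,0],[0,0,0],0.2]

```text
time_s: 12.73
position: [0.4695, -0.0584, 0.0287]
tool_rot: [[0.937, 0.283, 0.203], [0.277, -0.959, 0.057], [0.21, 0.003, -0.978]]
ft_force: [0.2, -0.3, 0.3]
grip_width: 0.0511
```

```bash
python3 -c "
from plan import *
p,Rg=scoop2tcp([.566,-.030,0],16.3,0)
err(p,Rg);plan(p,Rg,.2,n=1)
"
```

```text
err [ 0.0005 -0.0001  0.002 ] [ 0.13 -0.14  0.18] [-26.   27.1 110.2  14.3  34.4  36.2] [ 0.22 -0.25  0.26] 0.05113771980669445
t 12.73 dist [-0.0005  0.0001 -0.002 ] ang 0.26 rows 1
[[[-0.044, -0.011, 0.093], [0.0011, -0.0012, 0.0015], 0.2]]
```

Aligned within about 2 mm. Closing at 120 N.

move_arm:
  motion:
    - [[0,0,0.1],[0,0,0],0.0]
    - [[0,0,0],[0,0,0],-0.4]
    - [[0,0,0],[0,0,0],-0.8]
    - [[0,0,0],[0,0,0],-1]
    - [[0,0,0],[0,0,0],-1]
    - [[0,0,0],[0,0,0],-1]
    - [[0,0,0],[0,0,0],-1]
  squeeze: 120

```text
time_s: 13.32
position: [0.4686, -0.0577, 0.0284]
tool_rot: [[0.934, 0.286, 0.211], [0.28, -0.958, 0.062], [0.22, 0.001, -0.975]]
ft_force: [1.4, 1.4, -0.5]
grip_width: 0.0127
```

```bash
python3 -c "
from plan import *
p,Rg=scoop2tcp([.566,-.030,0],16.3,0)
err(p,Rg)
s=cam('scene'); crop(s,200,170,320,270,6,'pics/s9.png')
"
```

```text
err [-0.0004  0.0006  0.0017] [-0.01 -0.73  0.35] [-26.3  27.  110.7  15.6  33.8  34.7] [ 1.42  1.39 -0.54] 0.012704823777871011
```

View pics/s9.png

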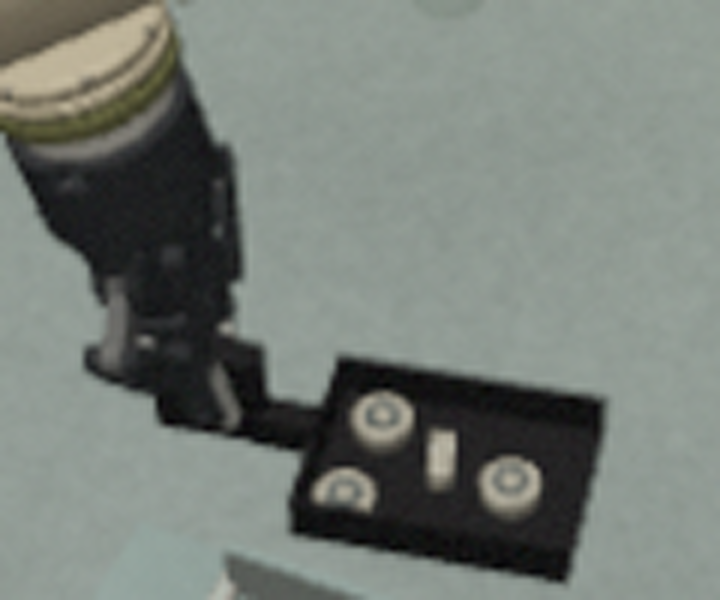

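Held with 12.7 mm opening. The stray is at (510,480), the stub at (440,458) and the wheels at the rear. Next I lift gently, lip slightly up.

```bash
sed -i 's/tilt=12,g=(-.105,0,.045)/tilt=12.7,g=(-.105,0,.0465)/' plan.py; python3 -c "
from plan import *
p,Rg=scoop2tcp([.566,-.030,0],16.3,0)
err(p,Rg)
p,Rg=scoop2tcp([.566,-.030,.18],16.3,-5)
plan(p,Rg,-1,n=12)
"
```

```text
err [-0.0006  0.0006  0.0002] [-0.01 -0.02  0.34] [-26.3  27.  110.7  15.6  33.8  34.7] [-0.19 -0.79  1.51] 0.012153504791012638
t 13.37 dist [-0.0014 -0.0012  0.1709] ang 4.99 rows 12
[[[0.15, 0.004, -0.696], [-0.0, 0.0035, 0.0002], -1], [[0.155, 0.004, -0.695], [-0.0, 0.0035, 0.0002], -1], [[0.16, 0.004, -0.694], [-0.0, 0.0035, 0.0002], -1], [[0.165, 0.004, -0.693], [-0.0, 0.0035, 0.0002], -1], [[0.17, 0.004, -0.692], [-0.0, 0.0035, 0.0002], -1], [[0.175, 0.003, -0.69], [-0.0, 0.0035, 0.0002], -1], [[0.18, 0.003, -0.689], [-0.0, 0.0035, 0.0002], -1], [[0.185, 0.003, -0.688], [-0.0, 0.0035, 0.0002], -1], [[0.19, 0.003, -0.686], [-0.0, 0.0035, 0.0002], -1], [[0.195, 0.003, -0.685], [-0.0, 0.0035, 0.0002], -1], [[0.2, 0.003, -0.684], [-0.0, 0.0035, 0.0002], -1], [[0.205, 0.003, -0.682], [-0.0, 0.0035, 0.0002], -1]]
```

move_arm:
  motion:
    - [[0.06,0,-0.3],[0,0,0],-1]
    - [[0.1,0,-0.5],[0,0.003,0],-1]
    - [[0.15,0,-0.7],[0,0.004,0],-1]
    - [[0.16,0,-0.7],[0,0.004,0],-1]
    - [[0.16,0,-0.7],[0,0.004,0],-1]
    - [[0.17,0,-0.7],[0,0.004,0],-1]
    - [[0.17,0,-0.7],[0,0.004,0],-1]
    - [[0.18,0,-0.7],[0,0.004,0],-1]
    - [[0.18,0,-0.7],[0,0.004,0],-1]
    - [[0.19,0,-0.7],[0,0.004,0],-1]
    - [[0.2,0,-0.7],[0,0.004,0],-1]
    - [[0.2,0,-0.7],[0,0.003,0],-1]

```text
time_s: 14.37
position: [0.4595, -0.0564, 0.2001]
tool_rot: [[0.912, 0.291, 0.288], [0.276, -0.957, 0.092], [0.302, -0.004, -0.953]]
ft_force: [0.3, 1.0, -2.9]
grip_width: 0.0131
```

```bash
python3 -c "
from plan import *
s=cam('scene'); crop(s,180,130,320,240,5,'pics/s10.png')
p,Rg=scoop2tcp([.566,-.030,.18],16.3,-5)
err(p,Rg)
p,Rg=scoop2tcp([.6007,-.2675,.192],6.5,-5)
plan(p,Rg,-1,n=24)
"
```

```text
err [-0.0066  0.002   0.0035] [-0.21 -0.12  0.56] [-29.1   8.4 100.9  14.9  59.   37.6] [ 1.52 -0.8   1.29] 0.012656134210897958
t 14.42 dist [ 0.0378 -0.2223  0.0085] ang 10.4 rows 24
[[[-0.051, 0.466, -0.035], [-0.0011, -0.0, 0.0034], -1], [[-0.048, 0.466, -0.034], [-0.0011, -0.0, 0.0034], -1], [[-0.044, 0.467, -0.033], [-0.0011, -0.0, 0.0034], -1], [[-0.041, 0.467, -0.032], [-0.0011, -0.0, 0.0034], -1], [[-0.038, 0.468, -0.031], [-0.0011, -0.0, 0.0034], -1], [[-0.034, 0.468, -0.03], [-0.0011, -0.0, 0.0034], -1], [[-0.031, 0.468, -0.029], [-0.0011, -0.0, 0.0034], -1], [[-0.027, 0.468, -0.027], [-0.0011, -0.0, 0.0034], -1], [[-0.024, 0.469, -0.026], [-0.0011, -0.0, 0.0034], -1], [[-0.021, 0.469, -0.025], [-0.0011, -0.0, 0.0034], -1], [[-0.017, 0.469, -0.024], [-0.0011, -0.0, 0.0034], -1], [[-0.014, 0.469, -0.023], [-0.0011, -0.0, 0.0034], -1]]
[[[-0.011, 0.469, -0.022], [-0.0011, -0.0, 0.0034], -1], [[-0.007, 0.47, -0.021], [-0.0011, -0.0, 0.0034], -1], [[-0.004, 0.47, -0.02], [-0.0011, -0.0, 0.0034], -1], [[-0.0, 0.47, -0.019], [-0.0011, -0.0, 0.0034], -1], [[0.003, 0.47, -0.018], [-0.0011, -0.0, 0.0034], -1], [[0.006, 0.47, -0.017], [-0.0011, -0.0, 0.0034], -1], [[0.01, 0.47, -0.015], [-0.0011, -0.0, 0.0034], -1], [[0.013, 0.47, -0.014], [-0.0011, -0.0, 0.0034], -1], [[0.016, 0.47, -0.013], [-0.0011, -0.0, 0.0034], -1], [[0.02, 0.47, -0.012], [-0.0011, -0.0, 0.0034], -1], [[0.023, 0.469, -0.011], [-0.0011, -0.0, 0.0034], -1], [[0.027, 0.469, -0.01], [-0.0011, -0.0, 0.0034], -1]]
```

View pics/s10.png

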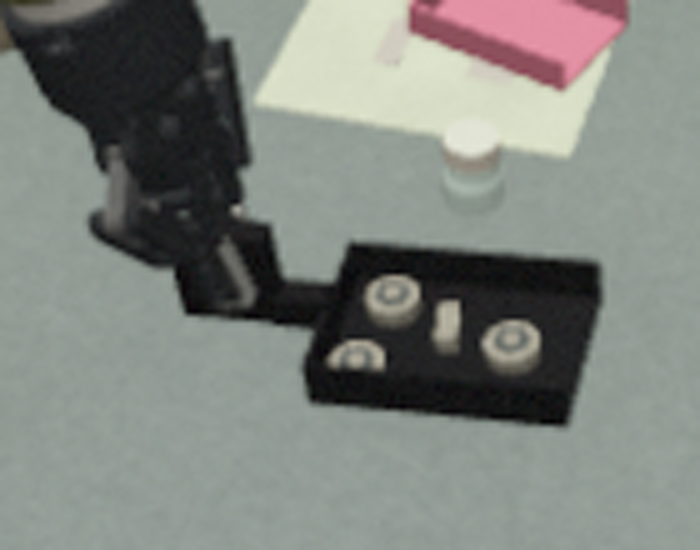

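All four castings sit steady in the lifted scoop. I'll carry it sideways to the box, rising a little.

move_arm:
  motion:
    - [[-0.02,0.2,-0.15],[-0.001,0,0.0034],-1]
    - [[-0.04,0.35,-0.1],[-0.001,0,0.0034],-1]
    - [[-0.04,0.5,-0.05],[-0.001,0,0.0034],-1]
    - [[-0.04,0.5,-0.03],[-0.001,0,0.0034],-1]
    - [[-0.04,0.5,-0.03],[-0.001,0,0.0034],-1]
    - [[-0.03,0.5,-0.03],[-0.001,0,0.0034],-1]
    - [[-0.03,0.5,-0.03],[-0.001,0,0.0034],-1]
    - [[-0.03,0.5,-0.03],[-0.001,0,0.0034],-1]
    - [[-0.02,0.5,-0.03],[-0.001,0,0.0034],-1]
    - [[-0.02,0.5,-0.03],[-0.001,0,0.0034],-1]
    - [[-0.02,0.5,-0.03],[-0.001,0,0.0034],-1]
    - [[-0.02,0.5,-0.03],[-0.001,0,0.0034],-1]

```text
time_s: 15.42
position: [0.4775, -0.1781, 0.2094]
tool_rot: [[0.936, 0.196, 0.294], [0.185, -0.981, 0.065], [0.301, -0.006, -0.954]]
ft_force: [0.6, 0.3, -2.6]
grip_width: 0.0126
```

```bash
python3 -c "
from plan import *
p,Rg=scoop2tcp([.6007,-.2675,.192],6.5,-5)
err(p,Rg);plan(p,Rg,-1,n=10)
"
```

```text
err [-0.0209  0.101  -0.002 ] [-1.77  0.19  4.46] [-41.1  13.3  93.1  15.6  63.8  31.9] [ 0.56  0.32 -2.58] 0.012587206023665186
t 15.42 dist [ 0.0209 -0.101   0.002 ] ang 4.8 rows 10
[[[0.007, 0.516, -0.011], [-0.0015, 0.0002, 0.0037], -1], [[0.011, 0.516, -0.01], [-0.0015, 0.0002, 0.0037], -1], [[0.015, 0.516, -0.008], [-0.0015, 0.0002, 0.0037], -1], [[0.02, 0.515, -0.006], [-0.0015, 0.0002, 0.0037], -1], [[0.024, 0.515, -0.005], [-0.0015, 0.0002, 0.0037], -1], [[0.028, 0.515, -0.003], [-0.0015, 0.0002, 0.0037], -1], [[0.032, 0.515, -0.002], [-0.0015, 0.0002, 0.0037], -1], [[0.036, 0.515, -0.0], [-0.0015, 0.0002, 0.0037], -1], [[0.04, 0.514, 0.002], [-0.0015, 0.0002, 0.0037], -1], [[0.044, 0.514, 0.003], [-0.0015, 0.0002, 0.0037], -1]]
```

move_arm:
  motion:
    - [[0.01,0.5,-0.02],[-0.0015,0,0.0037],-1]
    - [[0.01,0.52,-0.02],[-0.0015,0,0.0037],-1]
    - [[0.02,0.52,0],[-0.0015,0,0.0037],-1]
    - [[0.02,0.52,0],[-0.0015,0,0.0037],-1]
    - [[0.02,0.52,0],[-0.0015,0,0.0037],-1]
    - [[0.03,0.52,0],[-0.0015,0,0.0037],-1]
    - [[0.03,0.52,0],[-0.0015,0,0.0037],-1]
    - [[0.04,0.5,0],[-0.0015,0,0.0037],-1]
    - [[0.04,0.35,0],[-0.0015,0,0.0037],-1]
    - [[0.04,0.2,0],[-0.0015,0,0.0037],-1]
    - [[0,0,0],[0,0,0],-1]

```text
time_s: 16.33
position: [0.4993, -0.2822, 0.2112]
tool_rot: [[0.949, 0.102, 0.299], [0.098, -0.995, 0.029], [0.301, 0.002, -0.954]]
ft_force: [-0.1, -0.4, -1.9]
grip_width: 0.0124
```

```bash
python3 -c "
from plan import *
p,Rg=scoop2tcp([.6007,-.2675,.192],6.5,-5)
err(p,Rg);plan(p,Rg,-1,n=1)
s=cam('scene'); crop(s,170,190,330,310,5,'pics/s11.png')
t=cam('top'); crop(t,310,130,410,230,6,'pics/t11.png')
"
```

```text
err [ 0.0009 -0.0031 -0.0001] [ 0.28  0.19 -0.58] [-47.7  19.6  83.5  15.2  67.   31.7] [-0.09 -0.43 -1.94] 0.012446134732692756
t 16.33 dist [-0.0009  0.0031  0.0001] ang 0.67 rows 1
[[[-0.026, -0.157, -0.015], [0.0024, 0.0016, -0.0048], -1]]
```

View pics/s11.png

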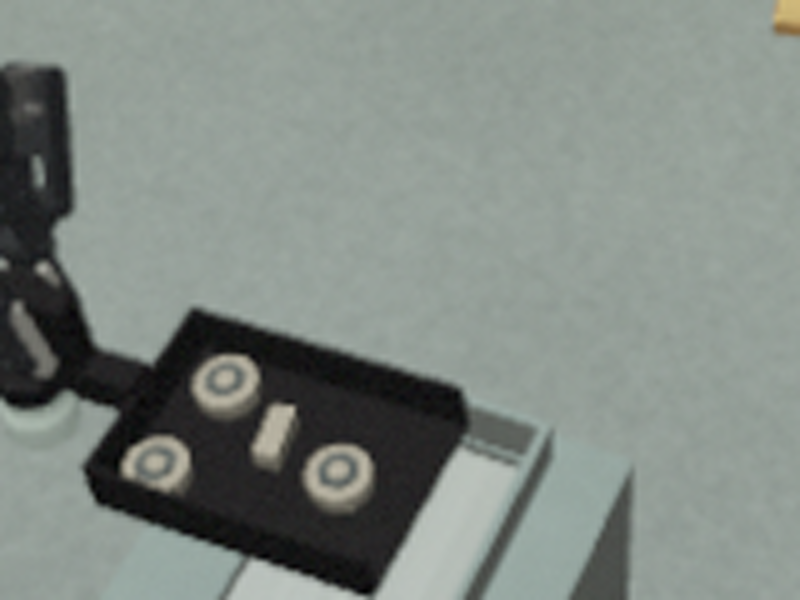

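View pics/t11.png

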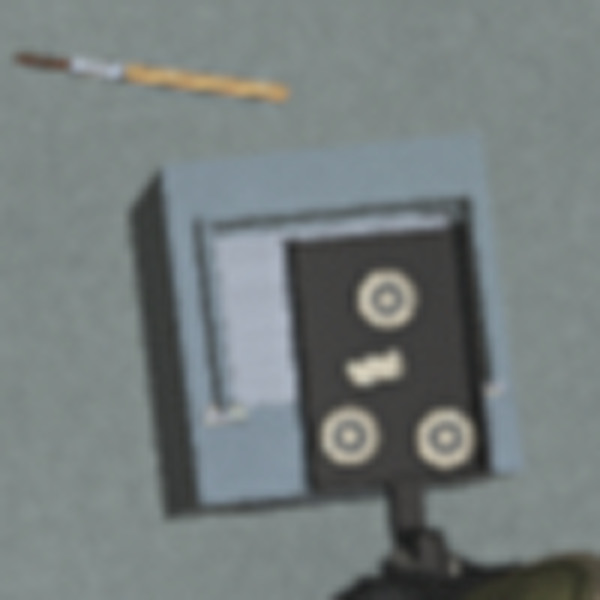

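```bash
python3 -c "
from fit import *
t=cam('top'); s=cam('scene')
W=pts(t,[(288,240),(455,230),(490,470),(310,492)],6,(310,130),[.221,.221,.211,.211])
print(rigid([(.06,.042),(.06,-.042),(-.06,-.042),(-.06,.042)],W)[1:])
S=pts(s,[(465,388),(195,310),(90,468),(375,575)],5,(170,190),[.221,.211,.211,.221])
print(rigid([(.06,.042),(-.06,.042),(-.06,-.042),(.06,-.042)],S)[1:])
W=pts(t,[(165,170),(485,132),(522,470),(200,500)],6,(310,130),.14)
print(rigid([(.085,.08),(.085,-.08),(-.085,-.08),(-.085,.08)],W)[1:])
# guard posts inner corners at near side
print(pts(t,[(212,410),(492,385)],6,(310,130),.165), pts(t,[(200,220),(468,200)],6,(310,130),.165))
"
```

```text
(array([ 0.59878735, -0.2696233 ]), np.float64(6.86997552316446), array([2.59855676, 5.55241864, 3.18357658, 1.95291425]))
(array([ 0.6021627 , -0.27399291]), np.float64(6.453261783009867), array([2.36793562, 0.7041156 , 2.52037846, 3.06487057]))
(array([ 0.62786137, -0.26504437]), np.float64(6.252162157691642), array([3.25288955, 1.09521712, 1.382758  , 1.87081511]))
[[ 0.57848817 -0.19629611  0.165     ]
 [ 0.59224433 -0.33208592  0.165     ]] [[ 0.67134703 -0.1905931   0.165     ]
 [ 0.68277462 -0.32131572  0.165     ]]
```

Two-view check: the scoop sits about 5 mm to the right of the slot's middle, well inside the guards. I'll correct this while lowering and levelling onto the flap.

```bash
python3 -c "
from plan import *
p,Rg=scoop2tcp([.6007,-.2645,.147],6.5,0)
plan(p,Rg,-1,n=6)
"
```

```text
t 16.53 dist [ 0.0015  0.0049 -0.0361] ang 4.83 rows 6
[[[-0.075, -0.04, 0.291], [0.0003, -0.0067, -0.0007], -1], [[-0.071, -0.04, 0.292], [0.0003, -0.0067, -0.0007], -1], [[-0.066, -0.04, 0.293], [0.0003, -0.0067, -0.0007], -1], [[-0.062, -0.04, 0.294], [0.0003, -0.0067, -0.0007], -1], [[-0.058, -0.04, 0.295], [0.0003, -0.0067, -0.0007], -1], [[-0.054, -0.04, 0.296], [0.0003, -0.0067, -0.0007], -1]]
```

move_arm:
  motion:
    - [[-0.07,-0.1,0.2],[0,-0.0067,0],-1]
    - [[-0.07,-0.1,0.3],[0,-0.0067,0],-1]
    - [[-0.07,-0.05,0.3],[0,-0.0067,0],-1]
    - [[-0.06,-0.05,0.3],[0,-0.0067,0],-1]
    - [[-0.06,0,0.3],[0,-0.0067,0],-1]
    - [[-0.05,0,0.3],[0,-0.0067,0],-1]
    - [[0,0,0],[0,0,0],-1]

```text
time_s: 17.12
position: [0.4999, -0.272, 0.1725]
tool_rot: [[0.972, 0.106, 0.209], [0.104, -0.994, 0.022], [0.21, 0.0, -0.978]]
ft_force: [0.5, 0.2, -3.3]
grip_width: 0.0124
```

```bash
python3 -c "
from plan import *
p,Rg=scoop2tcp([.6007,-.2645,.147],6.5,0)
err(p,Rg); plan(p,Rg,-1,n=1)
s=cam('scene'); crop(s,170,190,330,310,5,'pics/s12.png')
"
```

```text
err [-0.0006  0.0039 -0.0028] [ 0.1   0.59 -0.39] [-44.8  22.7  84.4  10.3  65.6  35.4] [ 0.52  0.18 -3.33] 0.01236829323257393
t 17.12 dist [ 0.0006 -0.0039  0.0028] ang 0.72 rows 1
[[[0.037, 0.198, -0.133], [0.0008, 0.0049, -0.0033], -1]]
```

View pics/s12.png

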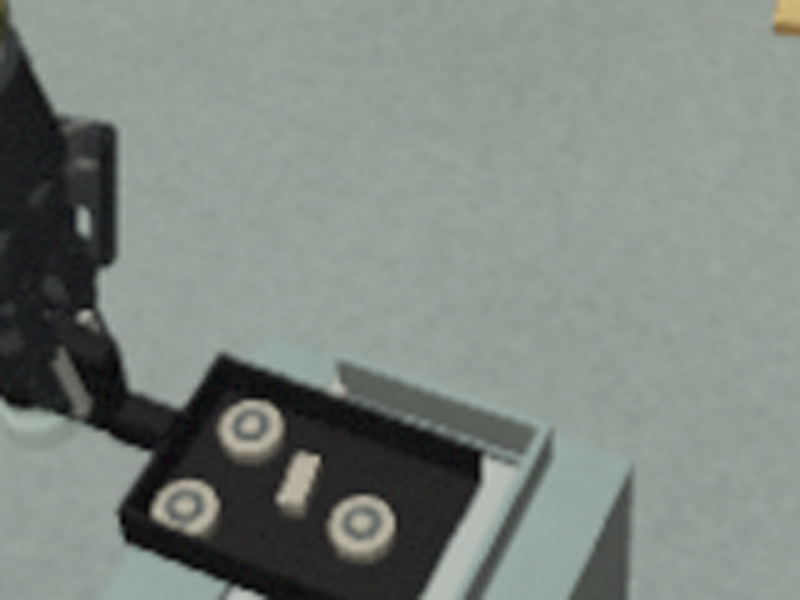

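```bash
cat >> plan.py <<'E'
H=np.array([.5888,-.2665,.1415])
def arcpose(pitch,d=.012,yaw=6.5,up=0.001):
    Rs=R.from_euler('z',yaw,degrees=True)*R.from_euler('y',pitch,degrees=True)
    return scoop2tcp(H+Rs.apply([d,0,up]),yaw,pitch)
def arc(pitches,**k):
    s=readout.observe(); p0=s["position"]; R0=R.from_matrix(s["tool_rot"]); rows=[]
    for a in pitches:
        p,Rg=arcpose(a,**k); t=R0.inv().apply(p-p0)/.02; r=(R0.inv()*Rg).as_rotvec(degrees=True)/120
        rows.append([[round(float(x),2) for x in t],[round(float(x),4) for x in r],-1]); p0,R0=p,Rg
    print(round(s["time_s"],2)); print(json.dumps(rows))
E
python3 -c "
from plan import *
arc([0,4,8,12,17,22])
"
```

```text
17.17
[[[-0.02, 0.22, 0.11], [0.001, 0.0044, -0.0033], -1], [[0.18, 0.0, -0.27], [0.0, -0.0333, -0.0], -1], [[0.18, -0.0, -0.27], [0.0, -0.0333, 0.0], -1], [[0.18, -0.0, -0.27], [0.0, -0.0333, 0.0], -1], [[0.22, 0.0, -0.34], [-0.0, -0.0417, 0.0], -1], [[0.22, 0.0, -0.34], [0.0, -0.0417, -0.0], -1]]
```

move_arm:
  motion:
    - [[-0.02,0.22,0.11],[0,0.0044,-0.0033],-1]
    - [[0.18,0,-0.27],[0,-0.0333,0],-1]
    - [[0.18,0,-0.27],[0,-0.0333,0],-1]
    - [[0.18,0,-0.27],[0,-0.0333,0],-1]
    - [[0.22,0,-0.34],[0,-0.0417,0],-1]

```text
time_s: 17.58
position: [0.5114, -0.2772, 0.1964]
tool_rot: [[0.991, 0.109, -0.079], [0.109, -0.994, -0.011], [-0.08, 0.002, -0.997]]
ft_force: [1.4, 0.9, -1.8]
grip_width: 0.0125
```

```bash
python3 -c "
from plan import *
for a in (12,17):
  p,Rg=arcpose(a); err(p,Rg)
arc([20,25,30,35,40,45,50,55,60])
s=cam('scene'); crop(s,170,190,330,310,5,'pics/s13.png')
"
```

```text
err [ 0.0029 -0.0016  0.0078] [ 0.11  5.28 -0.23] [-38.6  28.2  69.8  -3.3  85.2  45.5] [ 1.42  0.86 -1.77] 0.012520479177819692
err [-0.0015 -0.0021  0.0009] [ 0.1   0.28 -0.23] [-38.6  28.2  69.8  -3.3  85.2  45.5] [ 1.42  0.86 -1.77] 0.012520479177819692
17.58
[[[0.22, -0.09, -0.17], [0.0008, -0.0227, -0.002], -1], [[0.22, 0.0, -0.34], [-0.0, -0.0417, 0.0], -1], [[0.22, -0.0, -0.34], [0.0, -0.0417, 0.0], -1], [[0.22, 0.0, -0.34], [0.0, -0.0417, 0.0], -1], [[0.22, -0.0, -0.34], [0.0, -0.0417, -0.0], -1], [[0.22, 0.0, -0.34], [0.0, -0.0417, 0.0], -1], [[0.22, -0.0, -0.34], [0.0, -0.0417, 0.0], -1], [[0.22, 0.0, -0.34], [0.0, -0.0417, 0.0], -1], [[0.22, 0.0, -0.34], [0.0, -0.0417, -0.0], -1]]
```

View pics/s13.png

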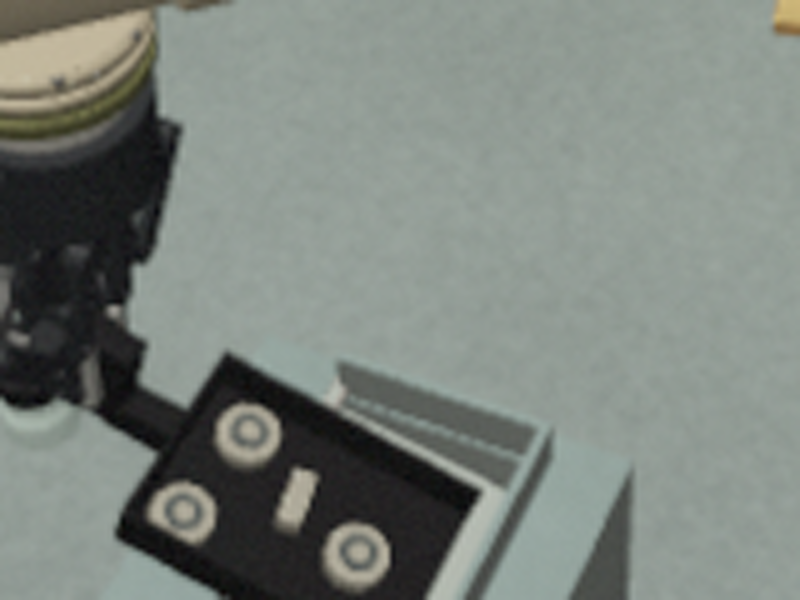

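The flap is opening with the scoop (gap at (430,420)) and the castings are still in place. I'll continue briskly.

move_arm:
  motion:
    - [[0.22,-0.09,-0.17],[0,-0.0227,-0.002],-1]
    - [[0.22,0,-0.34],[0,-0.0417,0],-1]
    - [[0.22,0,-0.34],[0,-0.0417,0],-1]
    - [[0.22,0,-0.34],[0,-0.0417,0],-1]
    - [[0.22,0,-0.34],[0,-0.0417,0],-1]

```text
time_s: 18.05
position: [0.5438, -0.2739, 0.2255]
tool_rot: [[0.883, 0.116, -0.455], [0.101, -0.993, -0.057], [-0.458, 0.004, -0.889]]
ft_force: [2.0, 0.1, -1.2]
grip_width: 0.0127
```

```bash
python3 -c "
from plan import *
for a in (38,):
  p,Rg=arcpose(a); err(p,Rg)
arc([43,48,53,58])
"
```

```text
err [ 0.0067 -0.0015  0.0062] [0.3  1.97 0.03] [-30.9  40.   47.5 -18.  113.6  48.3] [ 2.    0.13 -1.24] 0.012659713875101349
18.05
[[[0.07, -0.11, 0.08], [0.0025, -0.0252, 0.0001], -1], [[0.22, -0.0, -0.34], [-0.0, -0.0417, -0.0], -1], [[0.22, 0.0, -0.34], [0.0, -0.0417, 0.0], -1], [[0.22, -0.0, -0.34], [-0.0, -0.0417, 0.0], -1]]
```

move_arm:
  motion:
    - [[0.07,-0.1,0.08],[0.002,-0.0252,0],-1]
    - [[0.22,0,-0.34],[0,-0.0417,0],-1]
    - [[0.22,0,-0.34],[0,-0.0417,0],-1]
    - [[0.22,0,-0.34],[0,-0.0417,0],-1]
    - [[0,0,0],[0,0,0],-1]

```text
time_s: 18.47
position: [0.5716, -0.2706, 0.2303]
tool_rot: [[0.698, 0.123, -0.706], [0.09, -0.992, -0.083], [-0.711, -0.006, -0.704]]
ft_force: [1.0, 0.1, 0.0]
grip_width: 0.0129
```

```bash
python3 -c "
from plan import *
for a in (58,):
  p,Rg=arcpose(a); err(p,Rg)
arc([58,62])
s=cam('scene'); crop(s,170,180,330,310,5,'pics/s14.png')
"
```

```text
err [ 0.005  -0.0016 -0.0021] [ 0.17 -0.01  0.62] [-26.8  51.9  29.6 -32.8 133.6  40.5] [0.96 0.13 0.01] 0.012853689849452387
18.47
[[[-0.24, -0.11, 0.09], [0.0014, -0.0001, 0.0052], -1], [[0.18, 0.0, -0.27], [-0.0, -0.0333, 0.0], -1]]
```

View pics/s14.png

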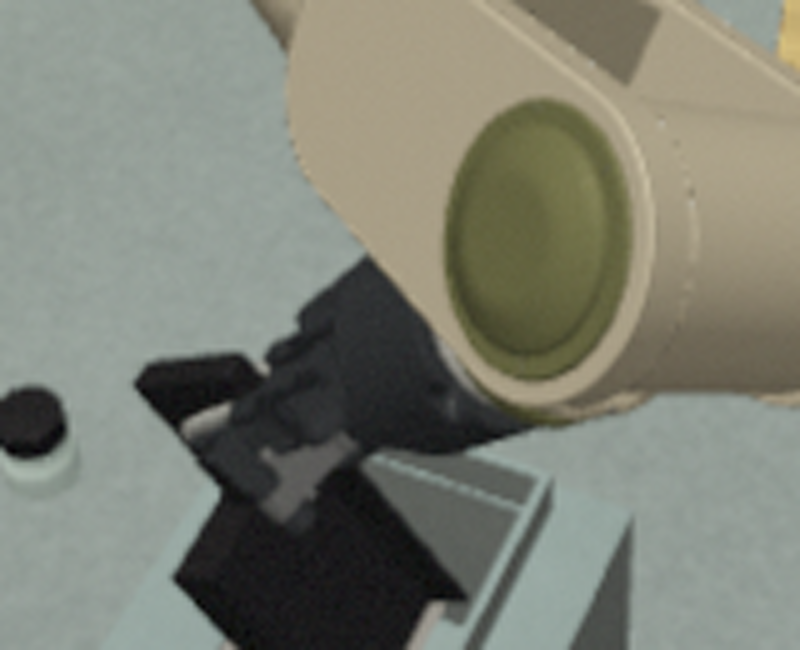

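```bash
python3 -c "
from plan import *
t=cam('top'); crop(t,310,130,410,230,6,'pics/t14.png')
s=cam('scene'); crop(s,190,270,300,360,6,'pics/s15.png')
"
```

```text
(no output)
```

View pics/t14.png

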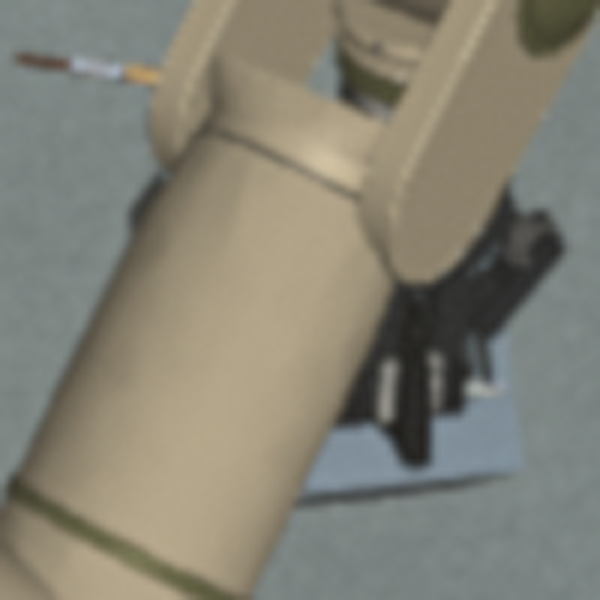

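View pics/s15.png

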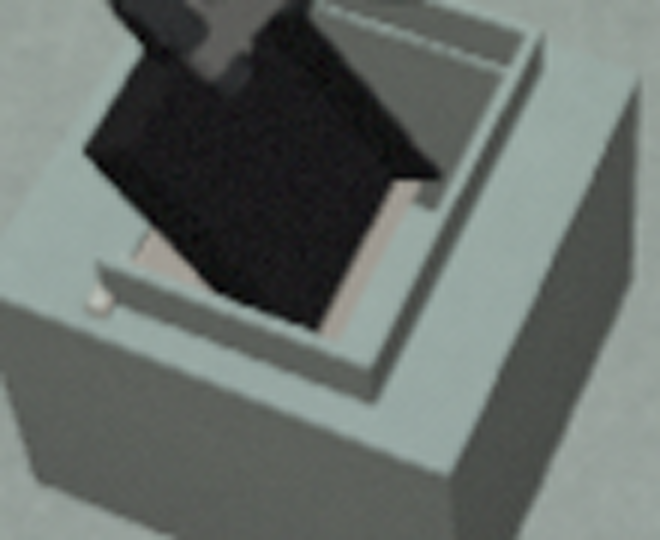

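The scoop's floor is bare and black and no casting is left on the strip of flap that shows. I'll tip a bit more, dwell so everything settles, then turn back.

move_arm:
  motion:
    - [[-0.1,-0.1,0],[0,-0.01,0.005],-1]
    - [[0.15,0,-0.2],[0,-0.025,0],-1]
    - [[0,0,0],[0,0,0],-1]
    - [[0,0,0],[0,0,0],-1]
    - [[0,0,0],[0,0,0],-1]
    - [[0,0,0],[0,0,0],-1]

```text
time_s: 19.12
position: [0.571, -0.271, 0.2419]
tool_rot: [[0.662, 0.112, -0.741], [0.067, -0.994, -0.091], [-0.746, 0.011, -0.666]]
ft_force: [2.8, 0.6, -1.7]
grip_width: 0.0129
```

```bash
python3 -c "
from plan import *
for a in (62,):
  p,Rg=arcpose(a); err(p,Rg)
s=cam('scene'); crop(s,190,250,300,350,6,'pics/s16.png')
arc(list(range(58,9,-5)),up=.003)
"
```

```text
err [-0.002  -0.0027  0.0082] [ 0.36 -1.02 -0.5 ] [-26.4  53.   26.9 -37.  136.9  38.3] [ 2.8   0.62 -1.69] 0.012881014276238641
19.17
[[[0.24, -0.13, 0.38], [0.0032, 0.0248, -0.0041], -1], [[-0.2, 0.0, 0.36], [0.0, 0.0417, 0.0], -1], [[-0.2, -0.0, 0.36], [0.0, 0.0417, 0.0], -1], [[-0.2, 0.0, 0.36], [0.0, 0.0417, 0.0], -1], [[-0.2, -0.0, 0.36], [0.0, 0.0417, 0.0], -1], [[-0.2, 0.0, 0.36], [0.0, 0.0417, -0.0], -1], [[-0.2, 0.0, 0.36], [0.0, 0.0417, 0.0], -1], [[-0.2, 0.0, 0.36], [0.0, 0.0417, -0.0], -1], [[-0.2, -0.0, 0.36], [0.0, 0.0417, -0.0], -1], [[-0.2, 0.0, 0.36], [0.0, 0.0417, 0.0], -1]]
```

View pics/s16.png

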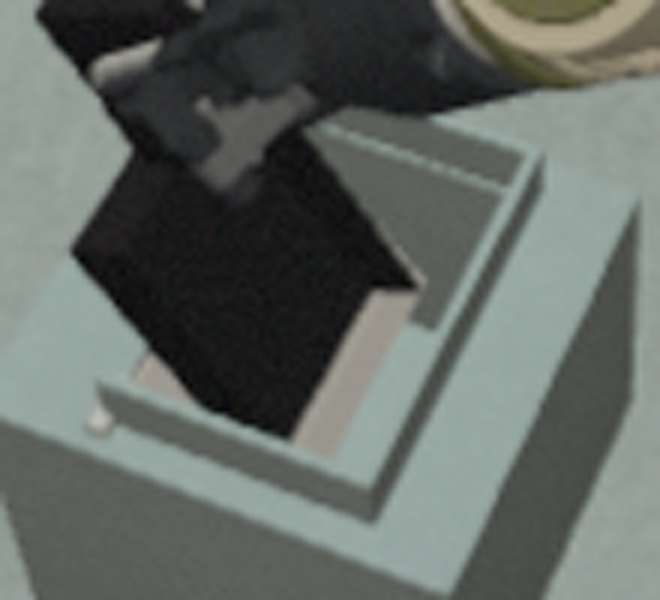

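move_arm:
  motion:
    - [[-0.15,-0.1,0.25],[0.003,0.0417,-0.004],-1]
    - [[-0.2,0,0.36],[0,0.0417,0],-1]
    - [[-0.2,0,0.36],[0,0.0417,0],-1]
    - [[-0.2,0,0.36],[0,0.0417,0],-1]
    - [[-0.2,0,0.36],[0,0.0417,0],-1]
    - [[-0.2,0,0.36],[0,0.0417,0],-1]

```text
time_s: 19.67
position: [0.5276, -0.2724, 0.2201]
tool_rot: [[0.95, 0.107, -0.293], [0.102, -0.994, -0.033], [-0.295, 0.002, -0.956]]
ft_force: [0.6, 1.3, -0.4]
grip_width: 0.0126
```

```bash
python3 -c "
from plan import *
for a in (33,30):
  p,Rg=arcpose(a,up=.003); err(p,Rg)
arc(list(range(28,0,-5)),up=.008)
s=cam('scene'); crop(s,190,230,300,350,5,'pics/s17.png')
"
```

```text
err [-0.0041  0.0006  0.004 ] [-0.01 -3.16 -0.35] [-33.9  33.8  57.3 -11.3 101.8  48.9] [ 0.62  1.27 -0.44] 0.012589215703656497
err [-0.0003  0.001   0.0071] [ 0.   -0.16 -0.35] [-33.9  33.8  57.3 -11.3 101.8  48.9] [ 0.62  1.27 -0.44] 0.012589215703656497
19.67
[[[0.07, 0.05, 0.23], [0.0001, 0.0153, -0.0029], -1], [[-0.22, -0.0, 0.35], [0.0, 0.0417, -0.0], -1], [[-0.22, 0.0, 0.35], [0.0, 0.0417, -0.0], -1], [[-0.22, -0.0, 0.35], [0.0, 0.0417, 0.0], -1], [[-0.22, -0.0, 0.35], [0.0, 0.0417, 0.0], -1], [[-0.22, -0.0, 0.35], [0.0, 0.0417, 0.0], -1]]
```

View pics/s17.png

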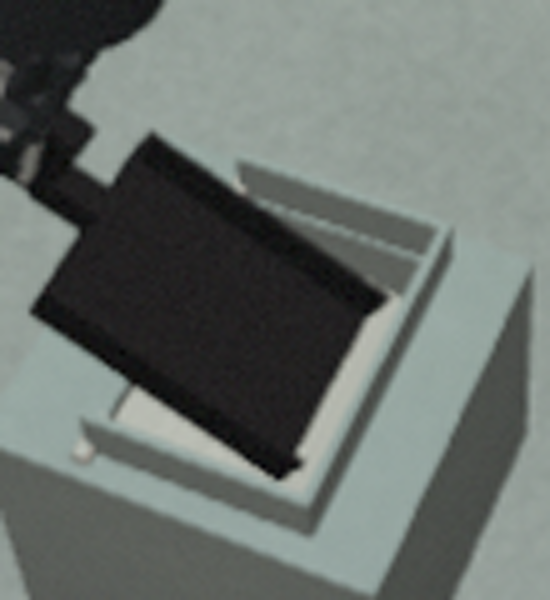

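The scoop is empty and the flap is closing without anything stuck on it. I'll keep turning back and rise.

move_arm:
  motion:
    - [[-0.1,0.05,0.2],[0,0.03,-0.003],-1]
    - [[-0.22,0,0.25],[0,0.0417,0],-1]
    - [[-0.2,0,0.2],[0,0.0417,0],-1]
    - [[-0.15,0,0],[0,0.0417,0],-1]
    - [[-0.05,0,-0.3],[0,0.0417,0],-1]
    - [[0,0,-0.7],[0,0.0417,0],-1]
    - [[0.1,0,-0.9],[0,0,0],-1]
    - [[0.1,0,-0.9],[0,0,0],-1]
    - [[0.1,0,-0.9],[0,0,0],-1]
    - [[0.1,0,-0.9],[0,0,0],-1]

```text
time_s: 20.55
position: [0.4866, -0.2749, 0.3028]
tool_rot: [[0.975, 0.105, 0.196], [0.101, -0.994, 0.03], [0.198, -0.009, -0.98]]
ft_force: [-0.8, 0.1, -1.2]
grip_width: 0.0127
```

```bash
python3 -c "
from plan import *
s=cam('scene'); cv2.imwrite('pics/s18.png',s['img'])
p,Rg=scoop2tcp([.6007,-.2675,.2],6.5,0); err(p,Rg)
"
```

```text
err [-0.0132  0.0033  0.0786] [-0.11  1.02 -0.53] [-46.   16.2  71.1   9.3  85.6  37.9] [-0.13 -0.5   2.68] 0.012889497211923645
```

View pics/s18.png

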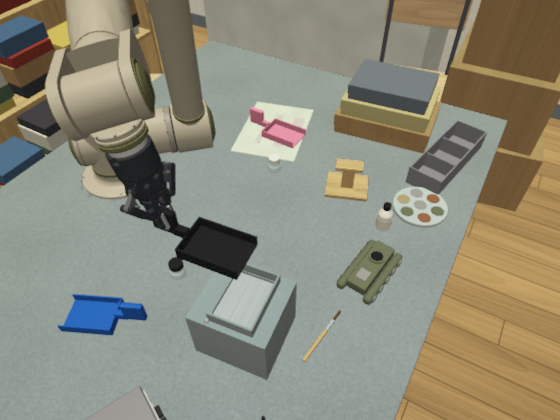

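The flap is shut, the scoop is empty above the box, and nothing is lying loose. Now on to the stand.

```bash
python3 -c "
from plan import *
p,Rg=scoop2tcp([.6433,.2786,.17],20,0); print(p)
plan(p,Rg,-1,n=30)
t=cam('top'); print(onplane(t,(222,139),.08))
crop(t,310,130,410,230,6,'pics/t18.png')
" | cut -c1-300
```

```text
[0.54849547 0.24409397 0.1982575 ]
t 20.6 dist [ 0.0612  0.5198 -0.1086] ang 14.04 rows 30
[[[0.151, -0.85, 0.219], [0.0008, 0.0003, -0.0038], -1], [[0.157, -0.849, 0.221], [0.0008, 0.0003, -0.0038], -1], [[0.164, -0.847, 0.222], [0.0008, 0.0003, -0.0038], -1], [[0.171, -0.845, 0.224], [0.0008, 0.0003, -0.0038], -1], [[0.177, -0.843, 0.225], [0.0008, 0.0003, -0.0038], -1], [[0.184, -0.842
[[[0.23, -0.828, 0.237], [0.0008, 0.0003, -0.0038], -1], [[0.236, -0.825, 0.238], [0.0008, 0.0003, -0.0038], -1], [[0.243, -0.823, 0.24], [0.0008, 0.0003, -0.0038], -1], [[0.249, -0.821, 0.241], [0.0008, 0.0003, -0.0038], -1], [[0.255, -0.818, 0.243], [0.0008, 0.0003, -0.0038], -1], [[0.262, -0.816,
[[[0.306, -0.797, 0.254], [0.0008, 0.0003, -0.0038], -1], [[0.312, -0.794, 0.256], [0.0008, 0.0003, -0.0038], -1], [[0.318, -0.791, 0.257], [0.0008, 0.0003, -0.0038], -1], [[0.324, -0.788, 0.259], [0.0008, 0.0003, -0.0038], -1], [[0.331, -0.785, 0.26], [0.0008, 0.0003, -0.0038], -1], [[0.337, -0.782
[[0.76709022 0.17443501 0.08      ]]
```

View pics/t18.png

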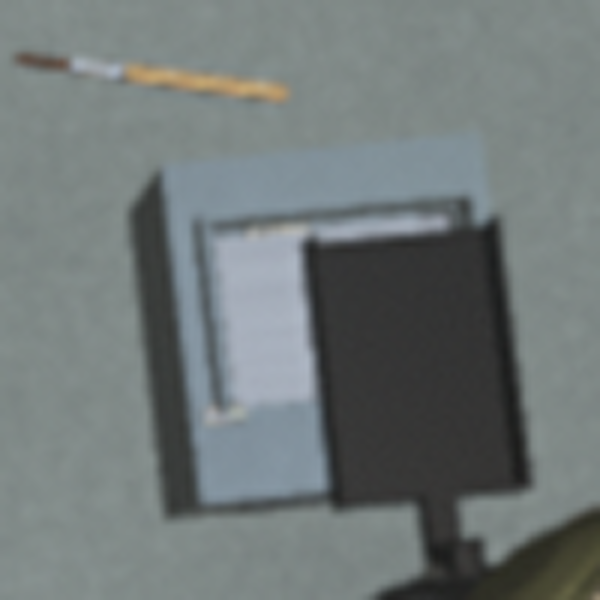

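There is a pale spot at the flap's far edge, (280,230), which was not there before. It might be a jammed casting, so I'll move the scoop aside and look.

move_arm:
  motion:
    - [[0,-0.6,-0.1],[0,0,0],-1]
    - [[0,-0.9,0],[0,0,0],-1]
    - [[0,-0.9,0],[0,0,0],-1]
    - [[0,-0.9,0],[0,0,0],-1]
    - [[0,-0.9,0],[0,0,0],-1]
    - [[0,-0.9,0],[0,0,0],-1]
    - [[0,-0.9,0],[0,0,0],-1]
    - [[0,-0.4,0],[0,0,0],-1]

```text
time_s: 21.32
position: [0.4675, -0.1374, 0.2966]
tool_rot: [[0.978, 0.103, 0.179], [0.098, -0.994, 0.036], [0.182, -0.018, -0.983]]
ft_force: [0.6, 0.7, -1.2]
grip_width: 0.0128
```

```bash
python3 -c "
from plan import *
t=cam('top'); crop(t,320,140,410,220,8,'pics/t19.png')
s=cam('scene'); crop(s,185,255,305,355,6,'pics/s19.png')
"
```

```text
(no output)
```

View pics/t19.png

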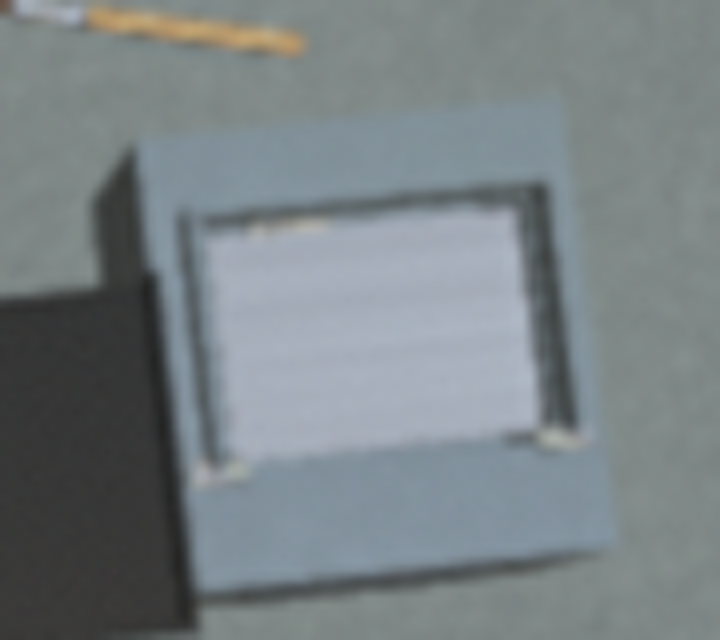

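View pics/s19.png

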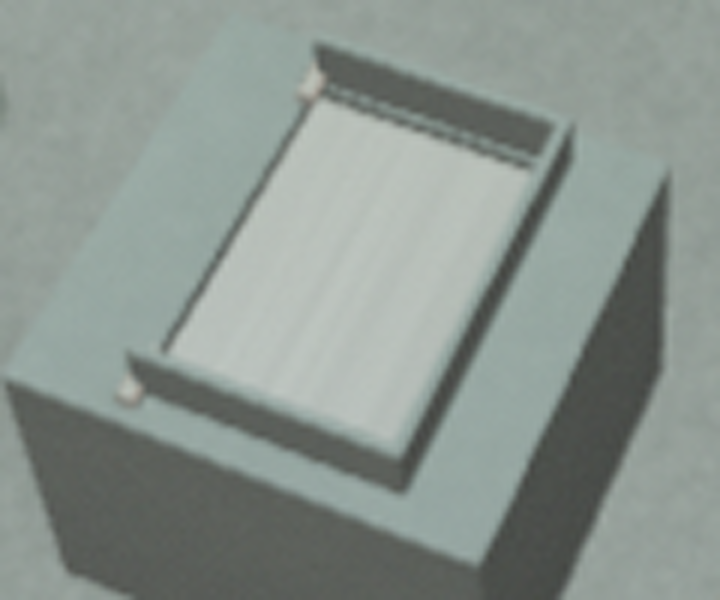

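```bash
python3 -c "
from plan import *
a=cv2.imread('pics/top0.png'); t=cam('top')['img']
d=np.abs(a.astype(int)-t).max(2)
print('before'); 
for r in range(162,172): print(r,[tuple(int(v) for v in a[r,c]) for c in (350,354,357,370)],'|',[tuple(int(v) for v in t[r,c]) for c in (350,354,357,370)])
ys,xs=np.nonzero(d[158:205,335:400]>40); print(list(zip(ys+158,xs+335)))
s0=cv2.imread('pics/scene0.png'); s=cam('scene')['img']; e=np.abs(s0.astype(int)-s).max(2)[262:340,195:290]; print((e>25).sum(), np.argwhere(e>25)[:20]+[262,195])
"
```

```text
before
162 [(157, 148, 132), (155, 144, 129), (154, 145, 129), (153, 144, 129)] | [(158, 148, 133), (155, 146, 131), (155, 146, 130), (155, 147, 131)]
163 [(157, 147, 132), (155, 146, 130), (156, 146, 131), (143, 135, 121)] | [(157, 147, 132), (157, 147, 132), (156, 147, 131), (144, 137, 123)]
164 [(157, 147, 132), (154, 144, 129), (154, 145, 130), (110, 107, 98)] | [(158, 148, 133), (156, 146, 131), (156, 146, 131), (112, 108, 99)]
165 [(148, 139, 125), (138, 130, 117), (135, 128, 115), (103, 100, 92)] | [(149, 140, 126), (141, 132, 119), (136, 128, 115), (104, 101, 93)]
166 [(118, 114, 104), (109, 106, 96), (104, 101, 93), (143, 135, 124)] | [(119, 114, 104), (110, 107, 98), (106, 104, 97), (144, 136, 124)]
167 [(103, 101, 92), (117, 112, 102), (129, 123, 112), (171, 159, 149)] | [(97, 95, 89), (116, 118, 113), (134, 139, 136), (172, 161, 151)]
168 [(141, 134, 122), (147, 139, 128), (159, 150, 138), (180, 169, 160)] | [(128, 123, 116), (147, 148, 145), (166, 169, 169), (182, 170, 162)]
169 [(172, 160, 149), (173, 163, 153), (178, 167, 159), (181, 169, 161)] | [(161, 153, 146), (173
[... 2291 characters left out ...]
.int64(200), np.int64(342)), (np.int64(200), np.int64(343)), (np.int64(201), np.int64(335)), (np.int64(201), np.int64(341)), (np.int64(201), np.int64(342)), (np.int64(201), np.int64(343)), (np.int64(202), np.int64(335)), (np.int64(202), np.int64(342)), (np.int64(202), np.int64(343)), (np.int64(203), np.int64(335)), (np.int64(203), np.int64(342)), (np.int64(203), np.int64(343)), (np.int64(204), np.int64(335)), (np.int64(204), np.int64(342)), (np.int64(204), np.int64(343))]
69 [[262 265]
 [262 266]
 [262 267]
 [262 268]
 [262 269]
 [262 270]
 [262 271]
 [262 272]
 [262 273]
 [262 274]
 [262 275]
 [262 276]
 [262 277]
 [262 278]
 [262 279]
 [262 280]
 [262 281]
 [262 282]
 [262 283]
 [262 284]]
```

```bash
python3 -c "
from plan import *
t=cam('top'); a=np.radians(6.4);M=np.array([[np.cos(a),-np.sin(a)],[np.sin(a),np.cos(a)]])
for x,z in((.045,.14),(.048,.14),(.048,.165),(.045,.13),(.044,.1495),(.035,.1495),(.068,.013),(.078,.013),(.08,.004)):
  for y in (.03,.035): 
    P=M@[x,y]+[.6283,-.2650]; print(x,y,z,proj(t,[*P,z]).round(2))
im=t['img']; cv2.imwrite('pics/t20.png',cv2.resize(im[160:175,340:385],None,fx=16,fy=16,interpolation=cv2.INTER_NEAREST))
a0=cv2.imread('pics/top0.png');cv2.imwrite('pics/t20b.png',cv2.resize(a0[160:175,340:385],None,fx=16,fy=16,interpolation=cv2.INTER_NEAREST))
print([int(v) for v in a0[169,288:302,2]])
"
```

```text
0.045 0.03 0.14 [[354.97 168.35]]
0.045 0.035 0.14 [[353.3  168.52]]
0.048 0.03 0.14 [[354.85 167.36]]
0.048 0.035 0.14 [[353.18 167.52]]
0.048 0.03 0.165 [[356.34 165.97]]
0.048 0.035 0.165 [[354.64 166.14]]
0.045 0.03 0.13 [[354.39 168.88]]
0.045 0.035 0.13 [[352.73 169.05]]
0.044 0.03 0.1495 [[355.57 168.17]]
0.044 0.035 0.1495 [[353.89 168.33]]
0.035 0.03 0.1495 [[355.92 171.17]]
0.035 0.035 0.1495 [[354.24 171.34]]
0.068 0.03 0.013 [[347.37 167.65]]
0.068 0.035 0.013 [[345.85 167.8 ]]
0.078 0.03 0.013 [[347.03 164.63]]
0.078 0.035 0.013 [[345.5  164.78]]
0.08 0.03 0.004 [[346.53 164.49]]
0.08 0.035 0.004 [[345.01 164.64]]
[123, 119, 130, 162, 144, 129, 150, 143, 130, 158, 146, 125, 122, 123]
```

View pics/t20.png

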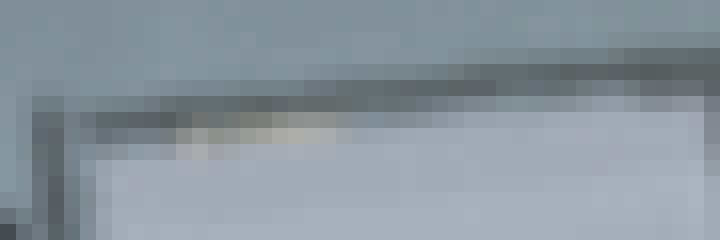

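View pics/t20b.png

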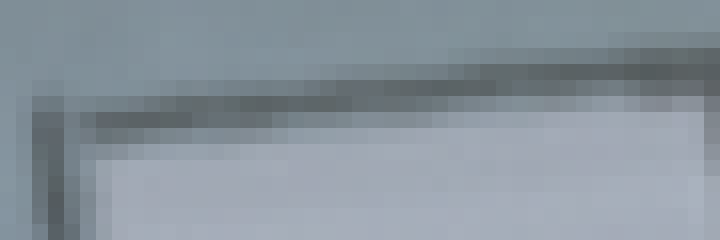

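The strip lies exactly in the 3 mm gap beyond the flap's edge (predicted rows 167.4–168.4). The flap's own edge pixels are unchanged from the start in both views. So the flap is shut and a casting inside is showing through the gap. I'll carry on to the stand.

```bash
python3 -c "
from plan import *
s0=cv2.imread('pics/scene0.png'); s=cam('scene')['img']; e=np.abs(s0.astype(int)-s).max(2)[262:345,195:290]
q=np.argwhere(e>12)+[262,195]; print(len(q), q[q[:,0]>264].tolist()[:30])
p,Rg=scoop2tcp([.6433,.2786,.17],20,0); plan(p,Rg,-1,n=22)
" | cut -c1-700
```

```text
81 [[265, 279], [265, 280], [265, 281], [265, 282], [265, 283], [265, 284], [265, 285], [265, 286], [265, 287], [265, 288], [265, 289], [266, 285], [266, 286], [266, 287], [266, 288], [266, 289]]
t 21.62 dist [ 0.0798  0.3852 -0.0993] ang 14.38 rows 22
[[[0.22, -0.849, 0.285], [0.0007, 0.0007, -0.0053], -1], [[0.229, -0.846, 0.286], [0.0007, 0.0007, -0.0053], -1], [[0.238, -0.843, 0.288], [0.0007, 0.0007, -0.0053], -1], [[0.247, -0.84, 0.29], [0.0007, 0.0007, -0.0053], -1], [[0.256, -0.836, 0.291], [0.0007, 0.0007, -0.0053], -1], [[0.265, -0.833, 0.293], [0.0007, 0.0007, -0.0053], -1], [[0.274, -0.83, 0.295], [0.0007, 0.0007, -0.0053], -1], [[0.282, -0.826, 0.296], [0.0007, 0.0007, -0.0053], -1], [[0.291, -0.822, 0.298], [0.0007, 0.0007, -0.0053], -1], [[0.3, -0.819, 0.3], [0.0007, 0.0007, -0.0053], -1], [[0.309, -0.815, 0.302], [0.0007, 0.0007, -0.0053], -1], [[0.317, -0.811, 0.304], [0.0007, 0.0007, -0.0053], -1]]
[[[0.326, -0.807, 0.305], [0.0007, 0.0007, -0.0053], -1], [[0.334, -0.803, 0.307], [0.0007, 0.0007, -0.0053], -1], [[0.343, -0.798, 0.309], [0.0007, 0.0007, -0.0053], -1], [[0.351, -0.794, 0.311], [0.0007, 0.0007, -0.0053], -1], [[0.36, -0.789, 0.312], [0.0007, 0.0007, -0.0053], -1], [[0.368, -0.785, 0.314], [0.0007, 0.0007, -0.0053], -1], [[0.376, -0.78, 0.316], [0.0007, 0.0007, -0.0053], -1], [[0.384, -0.775, 0.318], [0.0007, 0.0007, -0.0053], -1], [[0.393, -0.771, 0.32], [0.0007, 0.0007, -0.0053], -1], [[0.401, -0.766, 0.322], [0.0007, 0.0007, -0.0053], -1]]
```

move_arm:
  motion:
    - [[0.22,-0.85,0.15],[0,0,-0.0053],-1]
    - [[0.23,-0.85,0.2],[0,0,-0.0053],-1]
    - [[0.24,-0.85,0.2],[0,0,-0.0053],-1]
    - [[0.25,-0.84,0.2],[0,0,-0.0053],-1]
    - [[0.26,-0.84,0.2],[0,0,-0.0053],-1]
    - [[0.26,-0.84,0.2],[0,0,-0.0053],-1]
    - [[0.27,-0.83,0.2],[0,0,-0.0053],-1]
    - [[0.28,-0.83,0.2],[0,0,-0.0053],-1]
    - [[0.29,-0.82,0.2],[0,0,-0.0053],-1]
    - [[0.3,-0.82,0.2],[0,0,-0.0053],-1]
    - [[0.31,-0.82,0.2],[0,0,-0.0053],-1]
    - [[0.32,-0.81,0.2],[0,0,-0.0053],-1]

```text
time_s: 22.62
position: [0.5145, 0.0633, 0.2598]
tool_rot: [[0.96, 0.216, 0.179], [0.214, -0.976, 0.029], [0.181, 0.011, -0.983]]
ft_force: [0.2, -0.8, -2.2]
grip_width: 0.0124
```

```bash
python3 -c "
from plan import *
p,Rg=scoop2tcp([.6433,.2786,.17],20,0); err(p,Rg); plan(p,Rg,-1,n=11)
" | cut -c1-900
```

```text
err [-0.034  -0.1808  0.0615] [ 2.11  2.3  -7.27] [-7.6 12.8 83.4  3.1 73.7 69.3] [ 0.2  -0.79 -2.18] 0.012410676550529675
t 22.62 dist [ 0.034   0.1808 -0.0615] ang 7.91 rows 11
[[[0.273, -0.772, 0.326], [0.0016, 0.0017, -0.0055], -1], [[0.281, -0.768, 0.33], [0.0016, 0.0017, -0.0055], -1], [[0.289, -0.763, 0.334], [0.0016, 0.0017, -0.0055], -1], [[0.296, -0.759, 0.337], [0.0016, 0.0017, -0.0055], -1], [[0.304, -0.754, 0.341], [0.0016, 0.0017, -0.0055], -1], [[0.311, -0.749, 0.344], [0.0016, 0.0017, -0.0055], -1], [[0.319, -0.745, 0.348], [0.0016, 0.0017, -0.0055], -1], [[0.326, -0.74, 0.352], [0.0016, 0.0017, -0.0055], -1], [[0.333, -0.735, 0.355], [0.0016, 0.0017, -0.0055], -1], [[0.34, -0.73, 0.359], [0.0016, 0.0017, -0.0055], -1], [[0.347, -0.725, 0.363], [0.0016, 0.0017, -0.0055], -1]]
```

move_arm:
  motion:
    - [[0.27,-0.77,0.33],[0.0016,0.0017,-0.0055],-1]
    - [[0.28,-0.77,0.33],[0.0016,0.0017,-0.0055],-1]
    - [[0.29,-0.76,0.33],[0.0016,0.0017,-0.0055],-1]
    - [[0.3,-0.76,0.34],[0.0016,0.0017,-0.0055],-1]
    - [[0.3,-0.75,0.34],[0.0016,0.0017,-0.0055],-1]
    - [[0.31,-0.75,0.34],[0.0016,0.0017,-0.0055],-1]
    - [[0.32,-0.74,0.35],[0.0016,0.0017,-0.0055],-1]
    - [[0.33,-0.74,0.35],[0.0016,0.0017,-0.0055],-1]
    - [[0.33,-0.73,0.35],[0.0016,0.0017,-0.0055],-1]
    - [[0.34,-0.73,0.36],[0.0016,0.0017,-0.0055],-1]
    - [[0.3,-0.5,0.3],[0.0016,0.0017,-0.0055],-1]
    - [[0,0,0],[0,0,0],-1]

```text
time_s: 23.62
position: [0.5575, 0.2419, 0.191]
tool_rot: [[0.919, 0.338, 0.201], [0.33, -0.941, 0.075], [0.215, -0.002, -0.977]]
ft_force: [-0.2, 0.0, -1.6]
grip_width: 0.0127
```

```bash
python3 -c "
from plan import *
p,Rg=scoop2tcp([.6433,.2786,.17],20,0); err(p,Rg); plan(p,Rg,-1,n=1)
s=cam('scene'); crop(s,270,90,400,210,5,'pics/s21.png')
t=cam('top'); crop(t,150,130,250,230,6,'pics/t21.png')
"
```

```text
err [ 0.009  -0.0022 -0.0072] [-0.06  0.3  -0.24] [11.5 24.2 78.5  2.1 65.1 81.1] [-0.21  0.   -1.61] 0.01268498619454062
t 23.62 dist [-0.009   0.0022  0.0072] ang 0.39 rows 1
[[[-0.3, -0.255, -0.436], [-0.0005, 0.0025, -0.002], -1]]
```

View pics/s21.png

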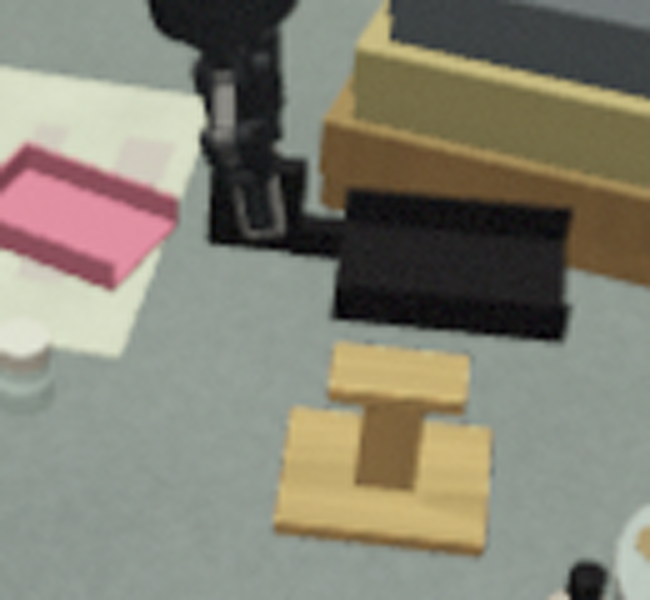

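View pics/t21.png

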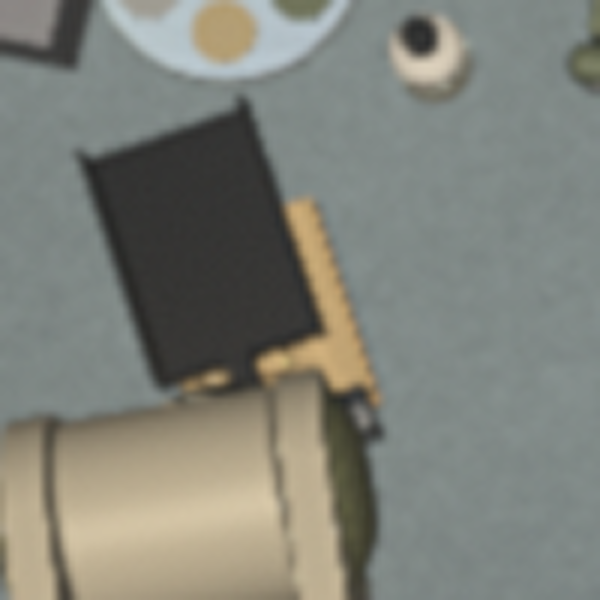

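```bash
cat > tri.py <<'E'
from fit import *
def ray(d,u):
    r=d["orientation"]@np.array([(u[0]-d["cx"])/d["f"],-(u[1]-d["cy"])/d["f"],-1]); return d["eye"],r/np.linalg.norm(r)
def tri(t,ut,s,us):
    A=np.zeros((3,3));b=np.zeros(3)
    for d,u in((t,ut),(s,us)):
        o,r=ray(d,u);P=np.eye(3)-np.outer(r,r);A+=P;b+=P@o
    return np.linalg.solve(A,b)
def uv(c,k,o): return (np.array(c,float)+.5)/k-.5+np.array(o)
E
python3 -c "
from tri import *
t=cam('top'); s=cam('scene')
W=pts(t,[(82,155),(243,100),(325,330),(160,387)],6,(150,130),.187)
print(rigid([(.06,.042),(.06,-.042),(-.06,-.042),(-.06,.042)],W)[1:])
for n,a,b in (('FL',(82,155),(572,208)),('RL',(160,387),(347,188)),('FR',(243,100),(567,308)),('RR',(325,330),(338,290))):
  print(n,tri(t,uv(a,6,(150,130)),s,uv(b,5,(270,90))).round(4))
"
```

```text
(array([0.65124239, 0.27019049]), np.float64(20.2966199973294), array([1.39146489, 1.94762067, 0.77111596, 1.36832942]))
FL [0.6928 0.3286 0.1892]
RL [0.5817 0.288  0.1889]
FR [0.7201 0.2526 0.1869]
RR [0.6111 0.2116 0.1845]
```

Triangulated rim corners show the scoop level within 1°, but about 8 mm ahead and 8 mm to the right of the spot I want. I'll correct that, then lower.

```bash
cat >> plan.py <<'E'
def sh(d,n=1):
    s=readout.observe(); print("t",round(s["time_s"],2),"z",s["position"].round(4),"F",s["ft_force"].round(2),"per row",(R.from_matrix(s["tool_rot"]).inv().apply(d)/.02/n).round(3))
E
python3 -c "
from plan import *
sh([-.008,.0084,0],2); sh([0,0,-.065],8)"
```

```text
t 23.82 z [0.5573 0.2401 0.1928] F [ 0.49 -0.05 -1.23] per row [-0.115 -0.265 -0.025]
t 23.82 z [0.5573 0.2401 0.1928] F [ 0.49 -0.05 -1.23] per row [-0.088  0.     0.397]
```

move_arm:
  motion:
    - [[-0.12,-0.27,-0.02],[0,0,0],-1]
    - [[-0.12,-0.27,-0.02],[0,0,0],-1]
    - [[-0.09,0,0.4],[0,0,0],-1]
    - [[-0.09,0,0.4],[0,0,0],-1]
    - [[-0.09,0,0.4],[0,0,0],-1]
    - [[-0.09,0,0.4],[0,0,0],-1]
    - [[-0.09,0,0.4],[0,0,0],-1]
    - [[-0.09,0,0.4],[0,0,0],-1]
    - [[-0.07,0,0.3],[0,0,0],-1]
    - [[0,0,0],[0,0,0],-1]

```text
time_s: 24.65
position: [0.5477, 0.2469, 0.1317]
tool_rot: [[0.921, 0.333, 0.204], [0.325, -0.943, 0.073], [0.216, -0.001, -0.976]]
ft_force: [-0.8, 0.1, -1.9]
grip_width: 0.0127
```

```bash
python3 -c "
from plan import *
p,Rg=scoop2tcp([.6433,.2786,.09],20,0); err(p,Rg)
sh([0,0,-.01],1)
s=cam('scene'); crop(s,270,90,400,210,5,'pics/s22.png')
t=cam('top'); crop(t,150,130,250,230,6,'pics/t22.png')"
```

```text
err [-0.0008  0.0028  0.0134] [ 0.08  0.21 -0.55] [12.3 27.1 84.6  1.9 56.  82. ] [-0.76  0.07 -1.89] 0.012663192204867831
t 24.65 z [0.5477 0.2469 0.1317] F [-0.76  0.07 -1.89] per row [-0.108  0.     0.488]
```

View pics/s22.png

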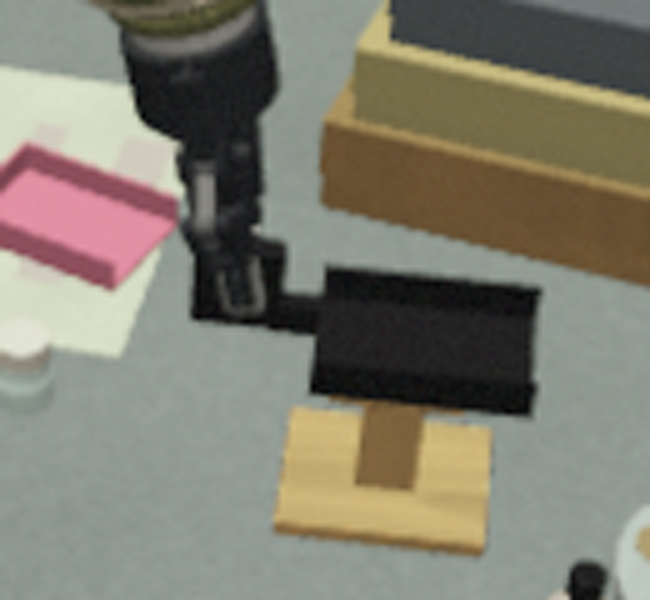

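View pics/t22.png

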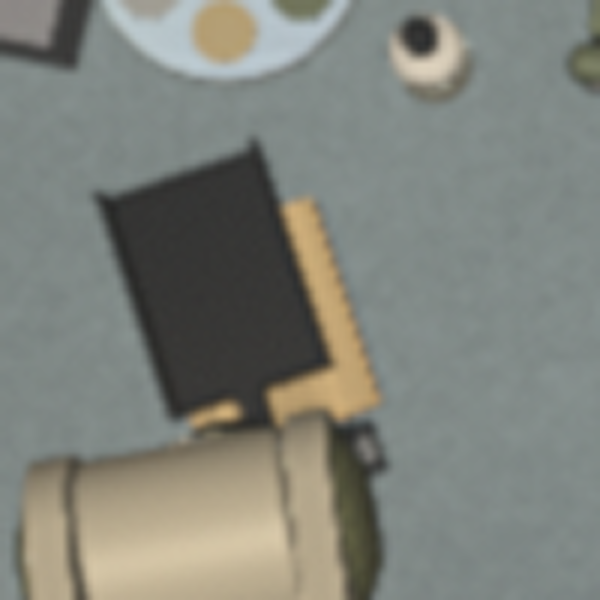

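```bash
python3 -c "
from tri import *
t=cam('top'); s=cam('scene')
A=[(98,197),(255,143),(330,365),(176,415)]
W=pts(t,A,6,(150,130),.127)
print(rigid([(.06,.042),(.06,-.042),(-.06,-.042),(-.06,.042)],W)[1:])
for n,a,b in (('FL',A[0],(540,288)),('RL',A[3],(328,266)),('FR',A[1],(535,384)),('RR',A[2],(315,362))):
  print(n,tri(t,uv(a,6,(150,130)),s,uv(b,5,(270,90))).round(4))
"
```

```text
(array([0.64200051, 0.27587521]), np.float64(20.179659722718345), array([1.05686712, 1.60494473, 1.59995963, 3.1005828 ]))
FL [0.6829 0.3353 0.1274]
RL [0.5738 0.2925 0.1305]
FR [0.7106 0.2571 0.1288]
RR [0.6005 0.2177 0.1275]
```

The scoop's centre is 3 mm from target, level, with about 13 mm to go. I'll lower slowly until contact.

move_arm:
  motion:
    - [[-0.05,0,0.2],[0,0,0],-1]
    - [[-0.05,0,0.2],[0,0,0],-1]
    - [[-0.03,0,0.15],[0,0,0],-1]
    - [[0,0,0],[0,0,0],-1]

```text
time_s: 25.18
position: [0.5492, 0.2473, 0.1232]
tool_rot: [[0.919, 0.333, 0.21], [0.325, -0.943, 0.074], [0.223, 0.0, -0.975]]
ft_force: [-0.3, -1.1, -2.1]
grip_width: 0.0126
```

```bash
python3 -c "
from plan import *
p,Rg=scoop2tcp([.6433,.2786,.09],20,0); err(p,Rg)"
```

```text
err [0.0007 0.0032 0.0049] [ 0.13 -0.2  -0.53] [12.3 27.7 85.3  2.  54.3 81.9] [-0.31 -1.14 -2.14] 0.012604945193384093
```

move_arm:
  motion:
    - [[-0.03,0,0.14],[0,0,0],-1]
    - [[-0.02,0,0.1],[0,0,0],-1]
    - [[0,0,0],[0,0,0],-1]

```text
time_s: 25.43
position: [0.5495, 0.2474, 0.1182]
tool_rot: [[0.919, 0.333, 0.211], [0.325, -0.943, 0.074], [0.224, 0.0, -0.975]]
ft_force: [-0.7, 0.2, 0.4]
grip_width: 0.0126
```

```bash
python3 -c "
from plan import *
p,Rg=scoop2tcp([.6433,.2786,.09],20,0); err(p,Rg)"
```

```text
err [ 0.001   0.0033 -0.    ] [ 0.14 -0.25 -0.53] [12.3 28.  85.6  2.  53.5 81.9] [-0.71  0.23  0.43] 0.012605088746591178
```

move_arm:
  motion:
    - [[-0.01,0,0.05],[0,0,0],-1]
    - [[0,0,0],[0,0,0],-1]

```text
time_s: 25.6
position: [0.5495, 0.2475, 0.1184]
tool_rot: [[0.919, 0.333, 0.213], [0.325, -0.943, 0.075], [0.225, 0.001, -0.974]]
ft_force: [-1.0, 0.6, -1.6]
grip_width: 0.0128
```

```bash
python3 -c "
from plan import *
p,Rg=scoop2tcp([.6433,.2786,.09],20,0); err(p,Rg)
s=cam('scene'); crop(s,270,90,400,210,5,'pics/s23.png')"
```

```text
err [0.001  0.0034 0.0001] [ 0.15 -0.32 -0.51] [12.3 28.  85.7  2.  53.4 81.9] [-0.97  0.63 -1.64] 0.012767557763694854
```

View pics/s23.png

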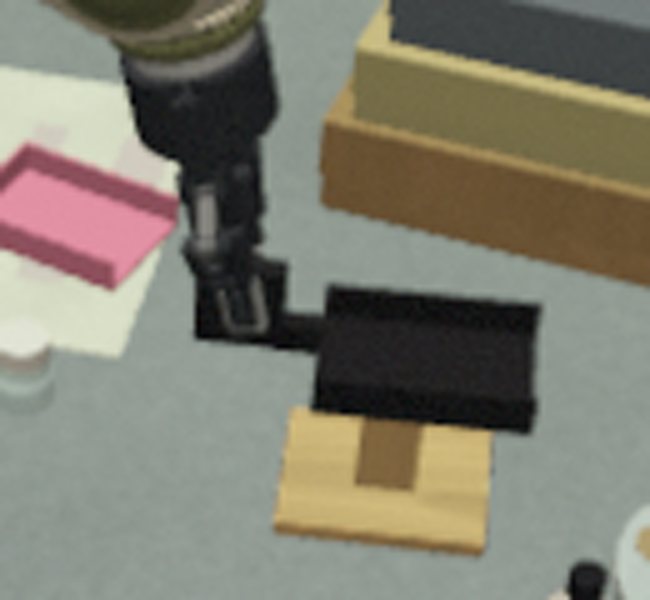

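move_arm:
  motion:
    - [[-0.02,0,0.12],[0,0,0],-1]
    - [[0,0,0],[0,0,0],-1]

```text
time_s: 25.82
position: [0.5496, 0.2475, 0.1185]
tool_rot: [[0.918, 0.334, 0.215], [0.325, -0.943, 0.075], [0.228, 0.001, -0.974]]
ft_force: [0.2, -0.8, -2.5]
grip_width: 0.0126
```

```bash
python3 -c "
from plan import *
p,Rg=scoop2tcp([.6433,.2786,.09],20,0); err(p,Rg)"
```

```text
err [0.0011 0.0034 0.0002] [ 0.18 -0.46 -0.48] [12.3 28.  85.7  1.9 53.2 81.8] [ 0.18 -0.77 -2.48] 0.012618160786455916
```

It stopped descending exactly at the computed 0.090 m, so it has contact. I'll release in small steps.

move_arm:
  motion:
    - [[0,0,0],[0,0,0],-0.6]
    - [[0,0,0],[0,0,0],-0.5]
    - [[0,0,0],[0,0,0],-0.3]
    - [[0,0,0],[0,0,0],-0.1]
    - [[0,0,0],[0,0,0],0.0]
    - [[0,0,0],[0,0,0],0.0]
  squeeze: 20

```text
time_s: 26.32
position: [0.5507, 0.2478, 0.1185]
tool_rot: [[0.917, 0.333, 0.217], [0.325, -0.943, 0.076], [0.23, 0.001, -0.973]]
ft_force: [0.5, 0.2, 0.5]
grip_width: 0.0422
```

```bash
python3 -c "
from plan import *
p,Rg=scoop2tcp([.6433,.2786,.09],20,0); err(p,Rg)
s=cam('scene'); crop(s,270,90,400,210,5,'pics/s24.png')"
```

```text
err [0.0022 0.0037 0.0003] [ 0.19 -0.61 -0.5 ] [12.3 28.  85.7  2.  53.1 81.8] [0.5  0.17 0.46] 0.04221436831779553
```

View pics/s24.png

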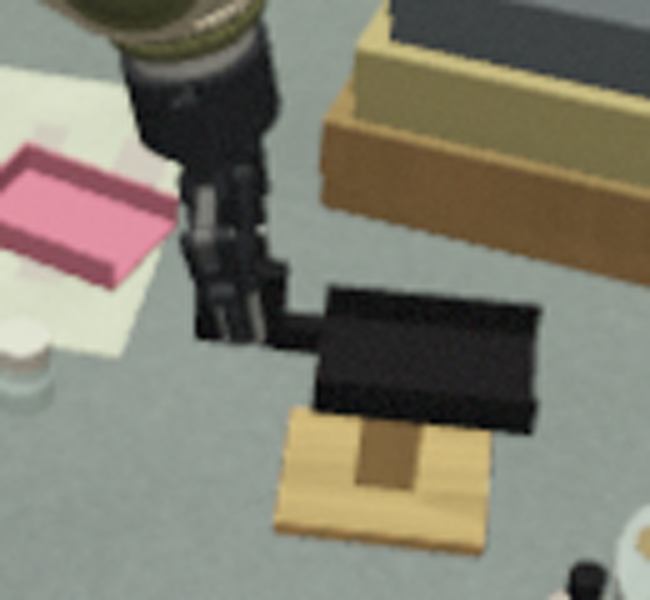

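The scoop did not move on release and rests on the plate. I'll retract back along the fingers.

move_arm:
  motion:
    - [[0,0,-0.2],[0,0,0],0.0]
    - [[0,0,-0.4],[0,0,0],0.0]
    - [[0,0,-0.6],[0,0,0],0.0]
    - [[0,0,-0.8],[0,0,0],0.0]
    - [[0,0,-0.8],[0,0,0],0.0]
    - [[0,0,-0.8],[0,0,0],0.0]
    - [[-0.4,0,-0.9],[0,0,0],0.0]
    - [[-0.8,0,-0.9],[0,0,0],0.0]
    - [[-0.8,0,-0.9],[0,0,0],0.0]
    - [[-0.8,0,-0.9],[0,0,0],0.0]
    - [[-0.8,0,-0.5],[0,0,0],0.0]
    - [[0,0,0],[0,0,0],0.0]

```text
time_s: 27.37
position: [0.4457, 0.211, 0.2642]
tool_rot: [[0.916, 0.334, 0.221], [0.325, -0.943, 0.076], [0.234, 0.002, -0.972]]
ft_force: [0.5, -0.2, 0.8]
grip_width: 0.0426
```

```bash
python3 -c "
from tri import *
print(readout.observe()['time_s'])
s=cam('scene'); t=cam('top'); cv2.imwrite('pics/s25.png',s['img']); crop(s,270,90,400,210,5,'pics/s25c.png'); crop(t,150,130,250,230,6,'pics/t25.png'); crop(t,310,130,410,230,6,'pics/t25b.png')"
```

```text
27.3667
```

View pics/s25.png

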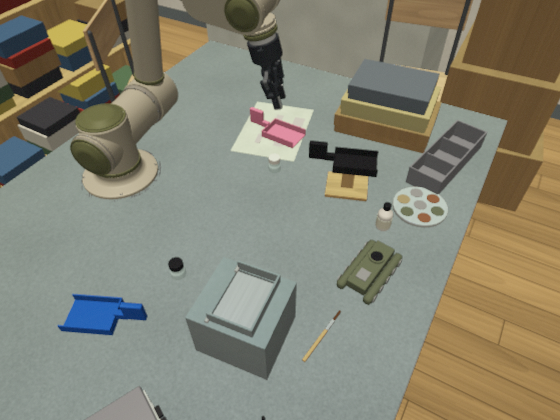

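View pics/s25c.png

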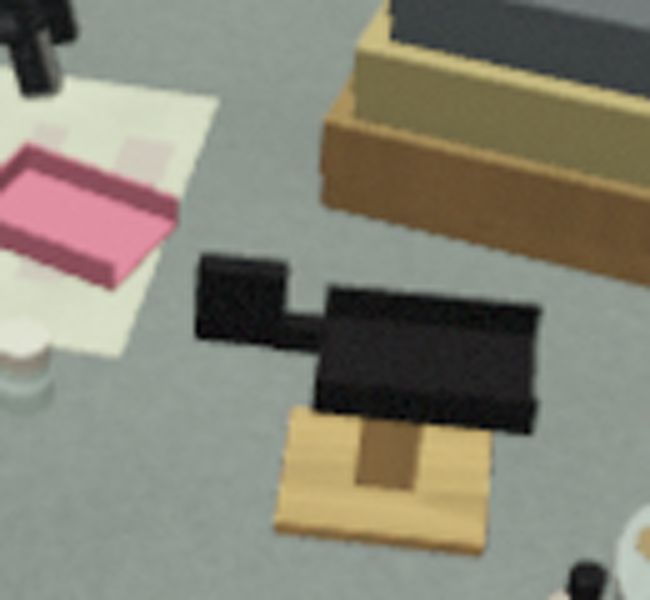

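View pics/t25.png

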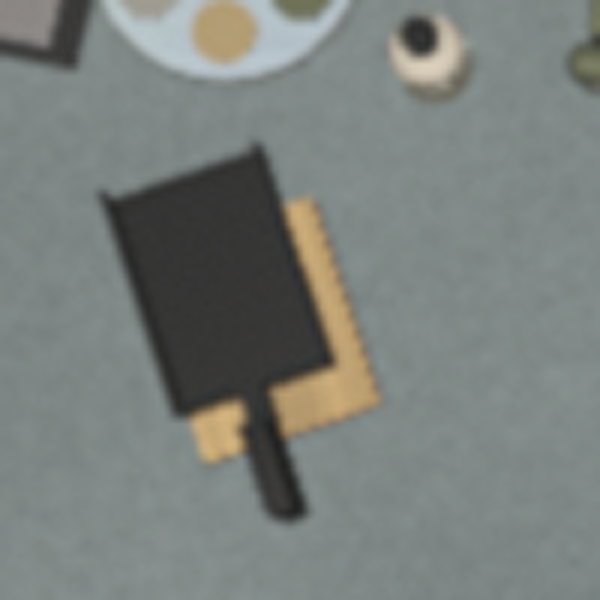

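View pics/t25b.png

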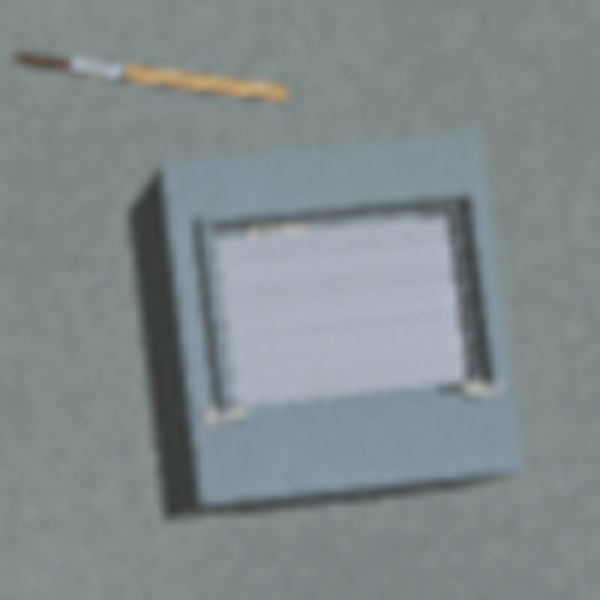

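```bash
python3 -c "
from tri import *
t=cam('top'); s=cam('scene')
A=[(103,195),(260,147),(333,365),(180,415)]
W=pts(t,A,6,(150,130),.114)
print(rigid([(.06,.042),(.06,-.042),(-.06,-.042),(-.06,.042)],W)[1:])
for n,a,b in (('FL',A[0],(540,305)),('RL',A[3],(328,287)),('FR',A[1],(536,402)),('RR',A[2],(318,382))):
  print(n,tri(t,uv(a,6,(150,130)),s,uv(b,5,(270,90))).round(4))
a=cv2.imread('pics/top0.png').astype(int); b=t['img'].astype(int)
print('edge diff',np.abs(a-b)[160:172,363:388].max(), 'flap mean',a[172:195,352:380].mean(),b[172:195,352:380].mean())
for k,(x,y,r) in dict(jar_a=(200,255,9),jar_b=(345,260,9),glue=(222,139,10),model=(272,132,28),brush=(335,142,22)).items():
  print(k,np.abs(a-b)[y-r:y+r,x-r:x+r].max())
"
```

```text
(array([0.64361595, 0.27633815]), np.float64(19.68208069189717), array([0.29985493, 2.52956377, 1.27095045, 2.80039996]))
FL [0.6853 0.3352 0.1165]
RL [0.575  0.2936 0.1155]
FR [0.7119 0.2574 0.1163]
RR [0.6025 0.2186 0.1135]
edge diff 5 flap mean 174.26190476190476 177.20703933747413
jar_a 144
jar_b 4
glue 5
model 6
brush 5
```

```bash
python3 -c "
from h import *
a=cv2.imread('pics/scene0.png').astype(int);b=cam('scene')['img'].astype(int);print(np.abs(a-b)[152:172,264:284].max(), readout.observe()['ft_force'])
from rig import job; print(job.close_job())"
```

```text
5 [-0.03596136 -0.21980491 -0.47664468]
the job is handed in; nothing more can be done
None
```

I dropped the stray wheel into the scoop, carried the scoop to the box, pressed the flap open and tipped the castings in. I then let the flap close and set the empty scoop on the stand, released. I handed the job in at about 27.5 s of the 72 s. No verdict is reported.

**Last checks**
- **Scoop:** it is empty and level within about 1–2°. Its floor centre is at about (0.644, 0.276), roughly 12 mm from the stand's centre. That offset is deliberate, so it balances on the stand. Its rim is at about 0.115 m, which matches resting on the plate.
- **Flap:** its free edge and the near side look the same as at the start in both views, so it is shut.
- **Bystanders:** none moved. One automatic check flagged `jar_a` in the top view. I took that to be the arm blocking the view, because the scene camera shows the jar unchanged.

**Not directly confirmed**
- **Castings in the box:** I could not see inside. No castings are visible on the table, in the scoop or on the flap.
- **Pale strip at the flap's far edge:** the top view now shows one in the 3 mm gap there. I read it as a casting inside the box, because a jammed one would have held the flap visibly open.
- **Touchdown on the stand:** the force reading was too noisy to show it, so I went by the arm stopping at the computed height and the later pictures.

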